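True up a loaded hook post with an engineer's square

TASK

The blue hook post on the base plate has only a finger-tight pivot bolt and leans, and it has to be trued with its load on. First hang the small screw pail by its handle on the post's double hook and let go of it; then take the engineer's square by its base, stand it on the base plate and press it into the corner between plate and post until its base lies flat on the plate and its upright edge lies flush along the post, which brings the post square. Finish while still gripping the square and pressing it into the corner, so that a colleague could tighten the bolt; leave everything else on the bench alone.

Things in the scene. Friction and masses are not known exactly. Their poses are not given: they have to be found in the camera images.
- hook_seat (a point): Where the middle of the pail's bar shall rest, on the post's double hook: two steel prongs, 7 mm thick, at y = +28 and -28 mm from here, running to -x from a backing plate 47 mm behind (+x) and turning up 18 to 26 mm in front (-x) into red tips 19 mm higher than here. The post's top is 12 mm higher. Axes tilt with the post: y away from the square's side, z up.
- post: Blue square tube, 40 x 40 mm, black cap, top 203 mm above the bench when upright; stands in a slotted foot on the plate. Origin on the pivot bolt, on the tube's centre line, 40 mm above the bench. x is the pivot axis (the hook points to -x), z up the tube; its -y face, 20 mm from the origin, is the one to be squared.
- post_lean (a joint): Lean of the post about its pivot, rad: 0 = square to the plate, positive = top leans to -y, into the corner where the square is used. Finger-tight: it stays where it is left and turns under about 0.25 N m (about 2 N at the top of the square's blade); stops at -0.12 and 0.24.
- plate: Pale aluminium base plate, fixed to the bench, 100 x 270 x 10 mm. Origin on the bench surface straight below the post's centre line; z up, y along the plate, from +60 mm to -210 mm; the square is used on the long -y part. Top level and bare along its middle, at z = 10 mm.
- corner (a point): The corner: where the post's -y face, when square, meets the plate's top surface; on the plate's centre line, 20 mm to -y of plate's origin and 10 mm above the bench. Axes as plate (y points into the post).
- pail: Small open steel pail with some screws, 87 mm across the rim, 70 mm tall, with a stiff fixed arched handle; origin at the centre of its underside, z up, y along the handle's bar. 0.15 to 0.31 kg.
- pail_handle (a point): Middle of the pail handle's bar: a straight black bar along the pail's y axis, 9 mm thick, 80 mm long, 145 mm above the pail's underside; 70 mm clear below it down to the rim. Gripped in its middle 40 mm, it leaves its ends free for the two prongs.
- square: Engineer's square standing on its base: dark steel bar 24 mm wide (x), 160 mm long (y), 30 mm high, with an upright steel blade 4 mm thick (x), 27 mm wide (y) at the +y end, outer edge flush with the bar's end, top 170 mm above the underside. Origin at the centre of the underside, z up, +y toward the blade. 0.5 kg. In use its y points the same way as the plate's.
- square_grip (a point): Centre of the square's base bar where it is best gripped across its 24 mm width: 15 mm above the underside, 12 mm behind the origin along -y, 92 mm behind the heel. Blade and gripper clear each other there.
- square_heel (a point): Outer lower corner of the square (the heel): at the blade end of the base, on its underside, 80 mm from square's origin along +y.
- relay_box: Grey boxed unit, 108 x 136 x 48 mm, bystander; origin at the centre of its underside.
- hex_key: Hex key with red handle, 33 x 94 x 12 mm, bystander.
- marker: White marker with black cap, 14 x 131 x 14 mm, bystander.
- tape_dispenser: Blue tape dispenser, 56 x 154 x 84 mm, bystander.
- scissors: Red-handled scissors, 80 x 174 x 9 mm, bystander.

How it is judged:
By the outcome, as a careful person would: the job done as asked, in the order asked, and still so for the second after the job is handed in, while the arm keeps its last pose, push and grip.
It also fails if it takes over 67 s, if anything falls off the work surface, if the arm or the gripper's body presses on something with over 40 N, if the wrist force passes 120 N, or if a joint passes its speed limit or range.

ROBOT

A 6-joint arm with a two-finger parallel gripper is mounted at the origin on a cart in front of the work surface, level with it; the furniture and walls round the work are solid. World frame = base frame: x ahead of the robot, y to its left, z up, the work surface at z = 0. Lengths are in m, angles in degrees, forces in N, time in s.
With the tool pointing down it reaches from about 0.275 to 0.75 m from the base axis. Payload 10.2 kg.
Tool frame: the origin (TCP) lies midway between the tips of the shut fingers; the grasp point (between the pads) lies 19 mm behind it; z points along the fingers, y is the direction in which the jaws open and shut (so a half turn about z gives the same grasp; the last joint's range is limited). The gripper opens to 85 mm and grips with 20 to 120 N. Pads are 22 mm wide; open, the fingers measure 114 mm over their backs; the gripper's body (76 mm by 85 mm) begins 54 mm behind the grasp point. The pads swing forward as they close: fully open they stand 13 mm farther back than shut.
Start: joints at [-82.93, 17.928, 85.812, -0, 76.261, -12.8], TCP at [0.178, -0.494, 0.193] pointing down, gripper open.
Joint ranges: [-168.41, 168.41], [-55.51, 124.54], [10.69, 146.95], [-70.63, 250.63], [1, 178], [-165.06, 165.06]. Speed limits (degrees/s): [136.94, 136.94, 172.46, 180, 180, 180].

INTERFACE

Orientations are given as a 3x3 rotation matrix whose columns are the frame's x, y, z axes.
In Python, from rig import * gives the robot as it stands.
- The arm moves only by the tool carry_out, never from a script. Its arguments are lists of equal length, an entry for each row: "linear": the shift along the world's x, y, z in m, a list of three; "yaw": the turn about the world's z in degrees. In form: {"linear": [[dx, dy, dz], ...], "yaw": [yaw, ...]}. A call has 1 to 12 rows; each row shifts and turns the pose as measured when the row begins; what a row does not reach is not made up. A row lasts 1/12 s, in which the tool goes at most 41.7 mm and 7.16 degrees, less where a joint would pass 70% of its speed; a pose out of reach is approached as far as the arm can. A call with a gripper value outside its range is refused whole. "claw" is the finger opening in m, from 0 to 0.0854, set as the call begins (left out, the last holds). The fingers move at their own pace and stop on an object; "grip_force" is the grip in N (left out, the last holds). Time passes only in rows, so rows that do not move let the fingers close. It gives the time, the measured TCP pose, the force and the opening at its end, in the units of the state.
- observe(): the state, without advancing time (a new reading comes with each control period).
- camera(name): name is "scene" or "top"; returns a dict with "color" (420x560x3 uint8, red, green, blue), "intrinsics" (3x3 intrinsics, pixels), "rvec" (rotation vector, rad) and "tvec" (3), from world to camera coordinates, as OpenCV has them. Camera axes: x right, y down, z forward; pixel columns grow to the right and rows downward; lengths in m; the calibration is good to about 2 mm. A picture is of the moment at which its call begins. There is no depth.
- close_job(): hands the job in, once; it reports no verdict.
Trained networks look in a picture, given as the dict that the camera call returned (one of the last four; its "shot" number tells which), for a name from the list of things; names that differ only in an ending like _2 or _b are one class to them, and where a whole thing is asked for, a point or a joint stands for the part that bears it (a point fixed in the world has none). Each returns a list of dicts, best first, with "conf" (0 to 1); they miss things now and then, are a little off and sometimes report something else, mostly with a low value. They report only what shows in the picture. A call takes as long as a camera call.
- boxes_of(picture, name): "point" ([column, row] in pixels, amid what is visible of it).
- landmark_of(picture, name): "point" ([column, row] in pixels: a listed point, or the origin of a listed thing).
The state is a dict: "time_s": time; "qpos": joint angles; "joint_vel": joint speeds; "tau": joint torques, N m; "ee_pos": TCP position; "eef_rot": TCP orientation; "wrist_force": force on the tool from outside, world axes, zero at the start; "torque": the same for the moment, N m; "width": finger opening in m.
Only numpy, scipy, OpenCV 4.12 (cv2) and the standard library are available. Lean on these libraries where they do the work, as an engineer would, in place of code of your own. Each camera call takes 0.05 s, during which the arm holds its last target. There are 200 camera calls.

## Working session

There is one attempt and no reset: what is moved stays moved. The work goes in short steps, Python scripts to look and compute and a tool call to move; the robot and the scene stay as the last step left them, time stands still between calls to the robot, and variables do not carry over. Pictures are saved under pics/ and viewed, about 8 in all and at most 12, crops included, and the job is handed in when it is done.

Besides the shell and the picture viewer there is one more tool, called after ">>>" as name(argument=value, ...) on one line, values as JSON. carry_out: Moves the arm, as the interface text tells. Its arguments: {"type":"object","properties":{"linear":{"type":"array"},"yaw":{"type":"array"},"claw":{"type":"number"},"grip_force":{"type":"number"}},"required":["linear","yaw"]}

```bash
mkdir -p pics; ls; cat > h.py <<'E'
from rig import *
import numpy as np, cv2
def P(pic):
    R=cv2.Rodrigues(np.array(pic["rvec"],float))[0]; return np.array(pic["intrinsics"],float),R,np.array(pic["tvec"],float).ravel()
def proj(pic,X):
    K,R,t=P(pic); c=R@np.array(X,float)+t; p=K@c; return p[:2]/p[2]
def ray(pic,uv):
    K,R,t=P(pic); d=R.T@np.linalg.solve(K,[uv[0],uv[1],1]); return -R.T@t,d/np.linalg.norm(d)
def onz(pic,uv,z):
    o,d=ray(pic,uv); return o+d*(z-o[2])/d[2]
def tri(a,ua,b,ub):
    A=np.zeros((3,3));v=np.zeros(3);L=[ray(a,ua),ray(b,ub)]
    for o,d in L:
        M=np.eye(3)-np.outer(d,d);A+=M;v+=M@o
    X=np.linalg.solve(A,v); return X,[np.linalg.norm(np.cross(X-o,d))*1e3 for o,d in L][0]
def save(pic,n,s=1): cv2.imwrite("pics/"+n+".png",cv2.resize(np.ascontiguousarray(pic["color"][:,:,::-1]),None,fx=s,fy=s,interpolation=cv2.INTER_CUBIC))
E
python3 - <<'E'
from h import *
np.set_printoptions(precision=4,suppress=True)
a=camera("scene");b=camera("top")
save(a,"s1",1.4);save(b,"t1",1.4)
for p in(a,b): K,R,t=P(p); print(p["shot"],-R.T@t,R[2],K[0,0])
for n in["hook_seat","post","plate","corner","pail","pail_handle","square","square_grip","square_heel","relay_box","tape_dispenser","hex_key","marker","scissors"]:
    la=landmark_of(a,n);lb=landmark_of(b,n)
    o=[n]
    for l in(la,lb):
        o.append([(np.round(x["point"],1).tolist(),round(x["conf"],2)) for x in l[:2]])
    if la and lb: X,e=tri(a,la[0]["point"],b,lb[0]["point"]); o+=[X.round(4),round(e,1)]
    print(*o)
print(observe())
E
```

```text
pics
1 [-0.125   0.5264  1.0753] [ 0.5195 -0.5051 -0.6891] 520.2689106945465
2 [ 0.3731 -0.1485  1.1574] [ 0.1563 -0.0179 -0.9876] 379.7468336114278
hook_seat [([231.7, 237.8], 0.68)] [([199.6, 206.6], 0.73)] [0.5386 0.0294 0.2012] 5.4
post [([209.0, 268.8], 0.76)] [([205.4, 187.2], 0.92), ([333.1, 170.9], 0.16)] [0.6278 0.0451 0.0271] 5.8
plate [([215.1, 275.2], 0.85), ([264.0, 320.1], 0.4)] [([209.0, 191.9], 0.89), ([339.3, 227.4], 0.66)] [0.6173 0.037  0.0037] 4.8
corner [([220.7, 269.6], 0.78), ([214.3, 268.6], 0.53)] [([213.9, 191.3], 0.69)] [0.616  0.0196 0.0137] 3.6
pail [([177.3, 344.6], 0.78), ([334.2, 234.5], 0.71)] [([144.0, 227.0], 0.7)] [0.5109 0.2323 0.0088] 7.5
pail_handle [([170.4, 309.9], 0.82), ([397.8, 207.7], 0.73)] [([124.3, 218.4], 0.83)] [0.5125 0.2345 0.1492] 0.3
square [] [([339.0, 227.9], 0.56)]
square_grip [] [([350.3, 229.7], 0.95)]
square_heel [([331.6, 233.4], 0.68)] [([316.6, 225.2], 0.87)] [ 0.5086 -0.2959  0.0039] 1.2
relay_box [([302.5, 198.6], 0.62)] [([335.6, 171.2], 0.7)] [ 0.6865 -0.3639 -0.022 ] 2.7
tape_dispenser [([143.1, 299.3], 0.58)] [([150
[... 244 characters left out ...]
, 194.0], 0.67), ([252.6, 257.7], 0.61)] [ 0.4504 -0.057   0.286 ] 105.2
scissors [([400.8, 205.2], 0.46)] [([392.8, 244.3], 0.71)] [ 0.4447 -0.5296  0.0049] 3.4
{'time_s': 1.5, 'qpos': array([-82.9294,  17.9282,  85.8118,   0.0016,  76.2607, -12.8012]), 'joint_vel': array([ 0.004 , -0.0737, -0.0232, -0.1336, -0.0935,  0.0314]), 'tau': array([ -0.    , -41.2167, -25.9898,  -0.0002,   0.0005,   0.    ]), 'ee_pos': array([ 0.1784, -0.4938,  0.1929]), 'eef_rot': array([[ 0.9405,  0.3399,  0.    ],
       [ 0.3399, -0.9405,  0.    ],
       [ 0.    , -0.    , -1.    ]]), 'wrist_force': array([ 0.3458, -0.525 ,  0.3857]), 'torque': array([ 0.0168, -0.0435,  0.0086]), 'width': 0.08548902354853134}
```

View pics/s1.png

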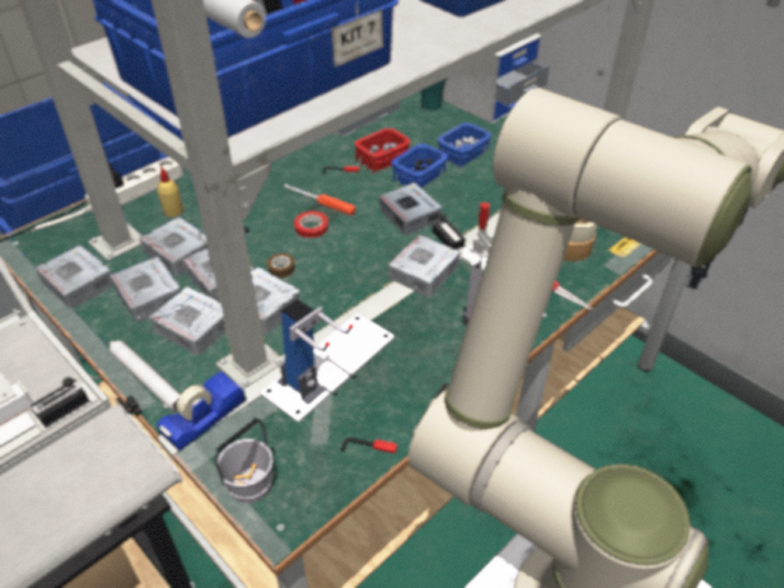

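View pics/t1.png

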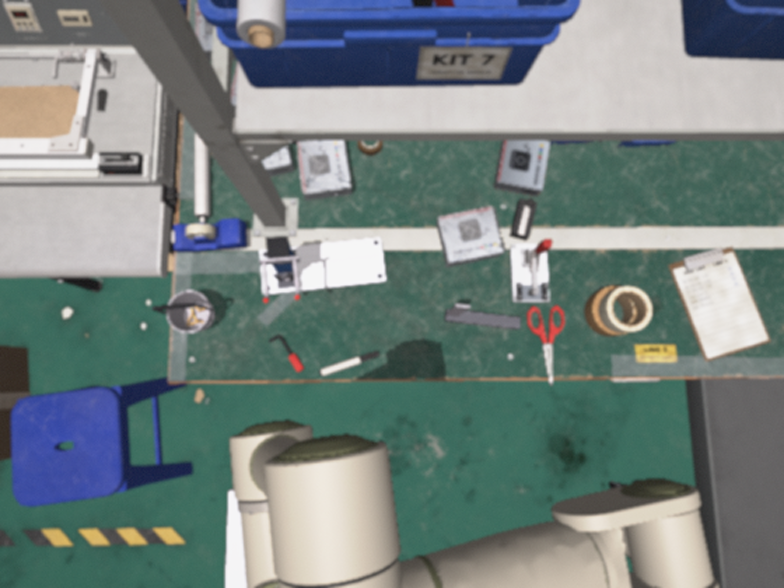

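```bash
python3 - <<'E'
from h import *
a=camera("scene");b=camera("top")
import pickle; pickle.dump((a,b),open("c1.pkl","wb"))
def crop(p,u,v,w=80,h=60,s=5): return cv2.resize(p["color"][v:v+h,u:u+w,::-1],None,fx=s,fy=s,interpolation=cv2.INTER_CUBIC)
cv2.imwrite("pics/c1.png",np.vstack([np.hstack([crop(a,145,295),crop(a,190,210)]),np.hstack([crop(b,100,195),crop(b,170,165)])]))
E
```

```text
(no output)
```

View pics/c1.png

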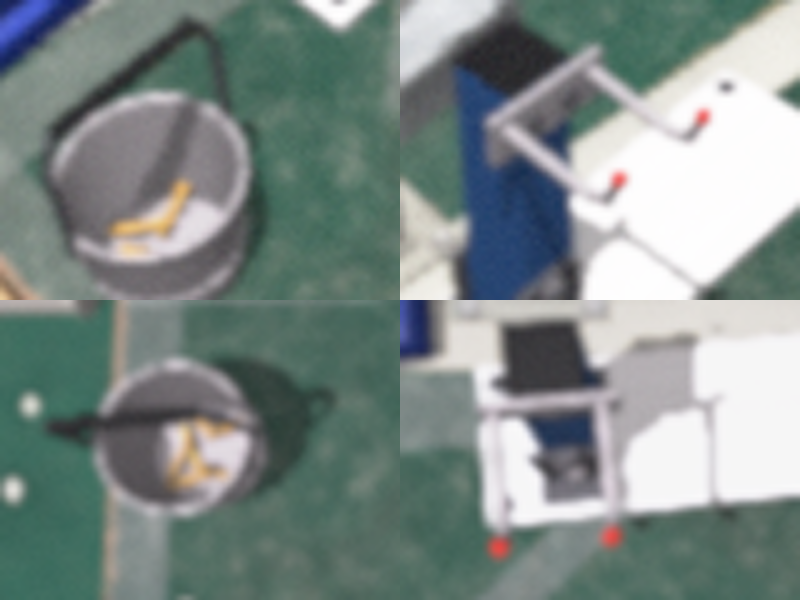

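```bash
python3 - <<'E'
from h import *
import pickle; a,b=pickle.load(open("c1.pkl","rb"))
np.set_printoptions(precision=4,suppress=True)
def T(n,ua,ub): X=tri(a,ua,b,ub); print(n,X[0],round(X[1],1)); return X[0]
l=T("barL",(156,321),(111,220.6)); r=T("barR",(184,300.6),(140,218)); d=l-r; print(np.linalg.norm(d),np.degrees(np.arctan2(d[1],d[0])),(l+r)/2)
def red(p,u,v,w,h):
    c=p["color"][v:v+h,u:u+w].astype(float); m=np.clip(c[...,0]-np.maximum(c[...,1],c[...,2])-40,0,None)
    m=(m>20)*m; n,lab,st,ce=cv2.connectedComponentsWithStats((m>0).astype(np.uint8)); o=[]
    for i in range(1,n):
        k=(lab==i)*m; yy,xx=np.mgrid[:h,:w]; o.append((round((k*xx).sum()/k.sum()+u,2),round((k*yy).sum()/k.sum()+v,2)))
    return sorted(o)
ra=red(a,190,210,80,60);rb=red(b,170,165,80,60);print(ra,rb)
p=T("tip+y",ra[0],rb[0]);q=T("tip-y",ra[-1],rb[-1]);d=p-q
print(np.linalg.norm(d),"yaw",np.degrees(np.arctan2(d[1],d[0])),"lean",np.arctan2(d[2],np.hypot(*d[:2])))
# plate yaw
for im,z in((b,.01),(a,.01)):
    c=im["color"];m=((c.min(2)>205)).astype(np.uint8)
    n,lab,st,ce=cv2.connectedComponentsWithStats(m)
    for i in range(1,n):
        if st[i,4]>300: 
            cs=cv2.findContours((lab==i).astype(np.uint8),cv2.RETR_EXTERNAL,cv2.CHAIN_APPROX_NONE)[0][0].reshape(-1,2)
            w=np.array([onz(im,u,z)[:2] for u in cs],np.float32)*1000
            print(st[i],cv2.minAreaRect(w))
# square in top: dark bar
print([ (x["point"],x["conf"]) for x in boxes_of(b,"square")[:2]])
c=b["color"][215:245,310:380]; g=c.mean(2); print()
for row in g[::2,::3].astype(int): print(*row)
E
```

```text
barL [0.5088 0.2714 0.1482] 2.6
barR [0.5152 0.196  0.1429] 1.5
0.07585893918750479 94.8494833894518 [0.512  0.2337 0.1455]
[(np.float64(233.34), np.float64(245.5)), (np.float64(250.17), np.float64(232.83))] [(np.float64(189.33), np.float64(213.97)), (np.float64(211.82), np.float64(211.82))]
tip+y [0.5146 0.0498 0.2111] 0.9
tip-y [ 0.5204 -0.0058  0.2075] 0.9
0.056049684351916505 yaw 95.86421259532709 lean 0.06351139427970406
[   0   35   68   75 1026] ((1009.911865234375, 601.0263671875), (191.61666870117188, 258.70819091796875), 88.97362518310547)
[ 170   38  265   54 7029] ((1035.942138671875, -263.4982604980469), (860.3153686523438, 187.12423706054688), 89.98125457763672)
[140  98   7  55 318] ((829.53369140625, 244.51712036132812), (179.5290069580078, 18.598772048950195), 2.668178081512451)
[221 101  28  35 455] ((852.3345336914062, -43.63372802734375), (113.02202606201172, 83.11390686035156), 2.513873815536499)
[  0 109  71  12 442] ((856.8220825195312, 583.5703125), (34.492733001708984, 217.57510375976562), 4.442987442016602)
[317 159  41  27 513] ((674.034423828125, -363.4621
[... 3022 characters left out ...]
9 121 123 122 121 120 123 121 123 123 122 120 122 121 115 117 106 82 94 110
92 91 93 89 90 102 105 114 122 122 119 121 122 122 121 122 121 122 120 122 116 87 96 117
94 94 95 92 87 88 89 98 96 97 103 114 111 113 121 119 121 126 125 124 120 94 93 119
92 93 87 91 89 90 97 96 85 89 92 106 100 102 105 95 110 117 114 113 120 94 87 111
91 94 90 90 86 92 92 88 81 81 86 101 101 98 101 98 106 105 94 87 91 94 86 95
94 98 100 93 84 83 88 87 82 83 83 90 96 96 95 92 101 114 92 88 90 89 86 84
96 99 97 89 85 82 86 84 82 86 86 86 90 92 90 89 96 113 87 88 89 87 89 83
94 95 90 89 87 83 87 84 90 92 95 98 96 96 94 89 93 111 86 86 86 88 92 83
78 87 89 88 85 85 84 86 94 89 96 95 93 99 97 87 89 93 88 86 89 88 88 84
```

>>> carry_out(linear=[[0.02,0.0245,0.006],[0.02,0.0245,0.006],[0.02,0.0245,0.006],[0.02,0.0245,0.006],[0.02,0.0245,0.006],[0.02,0.0245,0.006],[0.02,0.0245,0.006],[0.02,0.0245,0.006],[0.02,0.0245,0.006],[0.02,0.0245,0.006],[0.02,0.0245,0.006],[0.02,0.0245,0.006]], yaw=[6.25,6.25,6.25,6.25,6.25,6.25,6.25,6.25,6.25,6.25,6.25,6.25], claw=0.05, grip_force=40)

```text
time_s: 2.65
ee_pos: [0.4228, -0.188, 0.2669]
eef_rot: [[-0.135, 0.991, -0.0], [0.991, 0.135, -0.002], [-0.002, -0.001, -1.0]]
wrist_force: [0.7, -0.6, -0.7]
width: 0.05
```

>>> carry_out(linear=[[0.008,0.0384,0],[0.008,0.0384,0],[0.008,0.0384,0],[0.008,0.0384,0],[0.008,0.0384,0],[0.008,0.0384,0],[0.008,0.0384,0],[0.008,0.0384,0],[0.008,0.0384,0],[0.008,0.0384,0],[0.008,0.0384,0],[0,0,0]], yaw=[-3,0,0,0,0,0,0,0,0,0,0,0])

```text
time_s: 3.65
ee_pos: [0.5126, 0.2605, 0.2683]
eef_rot: [[-0.093, 0.996, 0.004], [0.996, 0.093, -0.002], [-0.003, 0.004, -1.0]]
wrist_force: [-0.3, -0.3, -0.3]
width: 0.0497
```

```bash
python3 - <<'E'
from h import *
import pickle
np.set_printoptions(precision=4,suppress=True)
a=camera("scene");b=camera("top");pickle.dump((a,b),open("c2.pkl","wb"))
s=observe();print(s["ee_pos"],s["eef_rot"][:,1])
for n in["pail_handle","square_grip","square_heel","square","hook_seat","plate","corner"]:
    la=landmark_of(a,n);lb=landmark_of(b,n);o=[n]
    for l in(la,lb): o.append([(np.round(x["point"],1).tolist(),round(x["conf"],2)) for x in l[:2]])
    if la and lb: X,e=tri(a,la[0]["point"],b,lb[0]["point"]); o+=[X.round(4),round(e,1)]
    print(*o)
def crop(p,u,v,w=80,h=60,s=5): return cv2.resize(p["color"][v:v+h,u:u+w,::-1],None,fx=s,fy=s,interpolation=cv2.INTER_CUBIC)
cv2.imwrite("pics/c2.png",np.vstack([np.hstack([crop(a,145,275),crop(a,310,190)]),np.hstack([crop(b,100,195),crop(b,310,200)])]))
E
```

```text
[0.5126 0.2561 0.2687] [0.9959 0.0907 0.0044]
pail_handle [([171.8, 309.1], 0.87)] [([123.5, 215.6], 0.65)] [0.5163 0.2335 0.1498] 4.4
square_grip [] [([215.4, 190.3], 0.63), ([348.6, 224.8], 0.55)]
square_heel [] [([315.0, 228.1], 0.86), ([199.6, 207.0], 0.75)]
square [([213.5, 269.9], 0.31), ([177.2, 345.1], 0.28)] [([339.7, 227.0], 0.88), ([206.8, 250.6], 0.55)] [ 0.5861 -0.178  -0.0156] 208.1
hook_seat [([232.4, 237.9], 0.78)] [([200.7, 205.5], 0.76)] [0.5412 0.0266 0.1972] 4.4
plate [([214.8, 279.0], 0.9)] [([209.1, 192.6], 0.65), ([316.2, 227.8], 0.18)] [ 0.6182  0.039  -0.0112] 4.8
corner [([218.2, 269.7], 0.77)] [([213.6, 190.2], 0.85)] [0.6215 0.0221 0.0101] 5.1
```

View pics/c2.png

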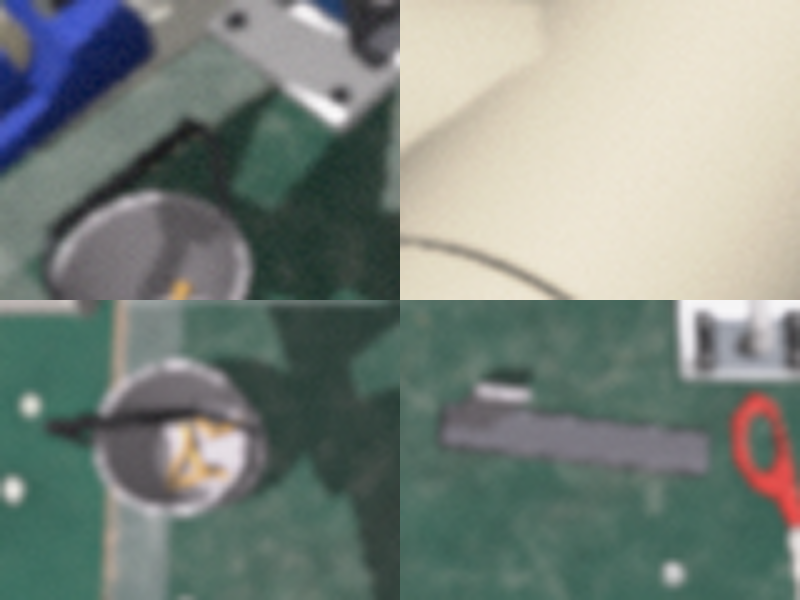

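```bash
python3 - <<'E'
from h import *
import pickle
a,b=pickle.load(open("c2.pkl","rb")); X=observe()["ee_pos"]
ims=[]
for p in(a,b):
    im=np.ascontiguousarray(p["color"][:,:,::-1]); 
    for Y in(X,[.5125,.2345,.145],[0,0,0],[.54,.024,.19]): u=proj(p,Y);print(u); cv2.circle(im,tuple(int(v) for v in u),4,(0,0,255),1)
    ims.append(cv2.resize(im,(400,300),interpolation=cv2.INTER_AREA))
cv2.imwrite("pics/d.png",np.hstack(ims))
E
```

```text
[153.0654099  279.70163582]
[170.81931566 311.08355966]
[420.8667219  435.03122866]
[235.64278646 240.21583884]
[ 96.31309763 211.34448222]
[124.83109892 218.54106392]
[217.15318243 403.12157649]
[201.13869379 205.10275508]
```

View pics/d.png

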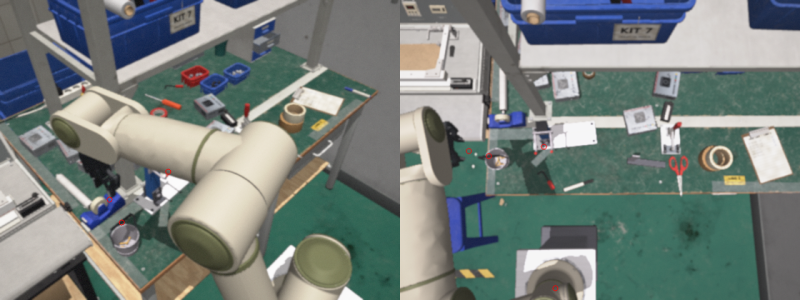

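```bash
python3 - <<'E'
from h import *
import pickle
a,b=pickle.load(open("c2.pkl","rb")); ims=[]
for p,u0,v0 in((a,110,220),(b,50,170)):
    im=cv2.resize(p["color"][v0:v0+80,u0:u0+80,::-1],None,fx=5,fy=5,interpolation=cv2.INTER_CUBIC)
    for Y in([.5126,.2605,.2683],[.5125,.2605,.3283]): u=(proj(p,Y)-[u0,v0])*5;cv2.circle(im,tuple(int(v) for v in u),4,(0,0,255),1)
    ims.append(im)
cv2.imwrite("pics/e.png",np.hstack(ims))
print(observe()["ee_pos"])
E
```

```text
[0.51286385 0.25489241 0.26931767]
```

View pics/e.png

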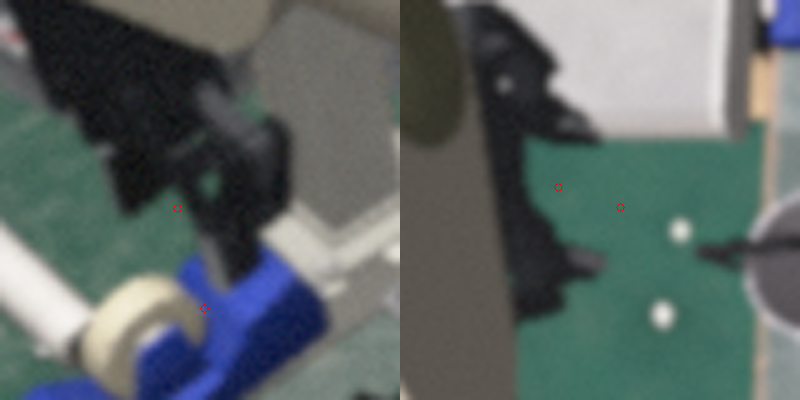

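```bash
python3 - <<'E'
from h import *
import pickle
a,b=pickle.load(open("c2.pkl","rb"))
print(tri(a,(136,261.6),b,(88,196)),tri(a,(157,276),b,(90,222.4)), tri(a,(146.4,268.8),b,(89,209.2)))
E
```

```text
(array([0.5451973 , 0.26309271, 0.30196676]), np.float64(2.5631547844934794)) (array([0.48496384, 0.25439811, 0.30329638]), np.float64(3.268897552279816)) (array([0.51491364, 0.25878269, 0.30250054]), np.float64(2.913643157185427))
```

>>> carry_out(linear=[[0,-0.01,0],[0,-0.01,-0.015],[0,0,-0.025],[0,0,-0.025],[0,0,-0.025],[0,0,-0.015],[0,0,0],[0,0,0]], yaw=[0,0,0,0,0,0,0,0])

```text
time_s: 5.12
ee_pos: [0.5128, 0.2295, 0.1619]
eef_rot: [[-0.088, 0.996, 0.01], [0.996, 0.088, -0.004], [-0.005, 0.009, -1.0]]
wrist_force: [0.1, 0.1, 0.1]
width: 0.0502
```

```bash
python3 - <<'E'
from h import *
import pickle
a=camera("scene");b=camera("top");pickle.dump((a,b),open("c3.pkl","wb")); X=observe()["ee_pos"];print(X)
ims=[]
for p,u0,v0 in((a,130,270),(b,80,180)):
    im=cv2.resize(p["color"][v0:v0+80,u0:u0+80,::-1],None,fx=5,fy=5,interpolation=cv2.INTER_CUBIC)
    for Y in(X,X+[0,0,.06]): u=(proj(p,Y)-[u0,v0])*5;cv2.circle(im,tuple(int(v) for v in u),4,(0,0,255),1)
    ims.append(im)
cv2.imwrite("pics/f.png",np.hstack(ims))
E
```

```text
[0.51320738 0.22980504 0.16265038]
```

View pics/f.png

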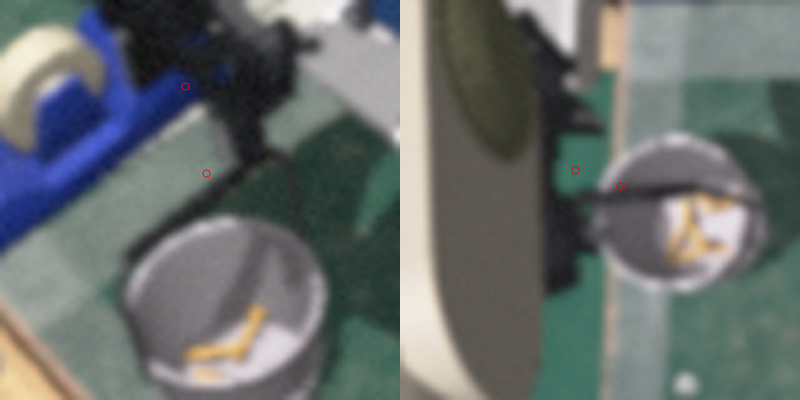

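>>> carry_out(linear=[[-0.001,0.004,-0.015],[0,0,-0.018],[0,0,-0.015],[0,0,-0.006],[0,0,0]], yaw=[0,0,0,0,0])

```text
time_s: 5.63
ee_pos: [0.516, 0.2344, 0.1143]
eef_rot: [[-0.088, 0.996, 0.024], [0.996, 0.088, -0.001], [-0.003, 0.024, -1.0]]
wrist_force: [-0.4, -0.8, 0.1]
width: 0.0501
```

>>> carry_out(linear=[[0,0,0.002],[0,0,0],[0,0,0],[0,0,0],[0,0,0],[0,0,0]], yaw=[0,0,0,0,0,0], claw=0, grip_force=60)

```text
time_s: 6.13
ee_pos: [0.5185, 0.2349, 0.1218]
eef_rot: [[-0.088, 0.996, 0.032], [0.996, 0.088, 0.001], [-0.002, 0.032, -0.999]]
wrist_force: [-1.0, -0.5, -0.0]
width: 0.0004
```

```bash
python3 - <<'E'
from h import *
import pickle
a=camera("scene");b=camera("top");pickle.dump((a,b),open("c4.pkl","wb")); s=observe();X=s["ee_pos"];print(X,s["eef_rot"],s["qpos"],s["joint_vel"])
ims=[]
for p,u0,v0 in((a,130,270),(b,80,180)):
    im=cv2.resize(p["color"][v0:v0+80,u0:u0+80,::-1],None,fx=5,fy=5,interpolation=cv2.INTER_CUBIC)
    for Y in(X,X+[0,0,.06]): u=(proj(p,Y)-[u0,v0])*5;cv2.circle(im,tuple(int(v) for v in u),4,(0,0,255),1)
    ims.append(im)
cv2.imwrite("pics/g.png",np.hstack(ims))
E
```

```text
[0.51835881 0.23487733 0.12153955] [[-0.08809203  0.99560589  0.03176014]
 [ 0.99611076  0.08810386  0.00102929]
 [-0.00177343  0.03172729 -0.99949499]] [12.76558643 25.96272424 85.3511504  -0.37461725 66.89847107  7.8517238 ] [ 0.03477239  0.14125681  0.26864129 -0.01351574 -0.077853   -0.06705071]
```

View pics/g.png

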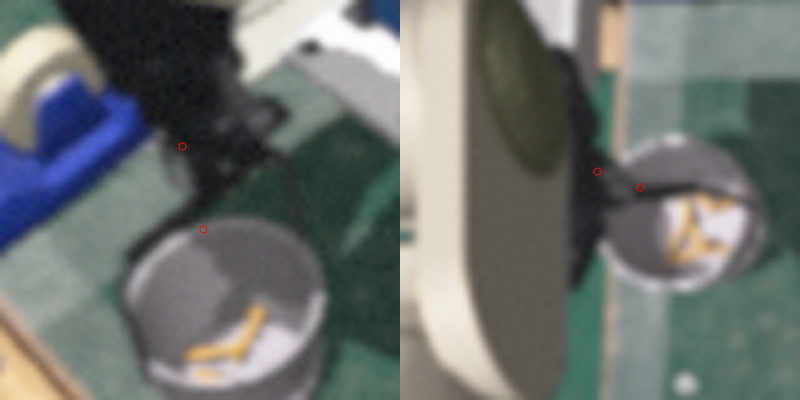

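>>> carry_out(linear=[[0,0,0.02],[-0.005,0,0.01],[0,0,0],[0,0,0],[0,0,0]], yaw=[0,0,0,0,0], claw=0.05)

```text
time_s: 6.65
ee_pos: [0.5121, 0.2348, 0.1515]
eef_rot: [[-0.088, 0.996, 0.03], [0.996, 0.088, 0.001], [-0.002, 0.03, -1.0]]
wrist_force: [-0.2, -0.7, 0.7]
width: 0.0498
```

>>> carry_out(linear=[[0,0,-0.012],[0,0,-0.015],[0,0,-0.012],[0,0,-0.008],[0,0,0],[0,0,0]], yaw=[0,0,0,0,0,0])

```text
time_s: 7.15
ee_pos: [0.5109, 0.2345, 0.0997]
eef_rot: [[-0.088, 0.996, 0.027], [0.996, 0.088, -0.0], [-0.002, 0.027, -1.0]]
wrist_force: [0.6, 0.5, -0.4]
width: 0.0499
```

>>> carry_out(linear=[[0,0,0],[0,0,0],[0,0,0],[0,0,0],[0,0,0],[0,0,0]], yaw=[0,0,0,0,0,0], claw=0, grip_force=60)

```text
time_s: 7.65
ee_pos: [0.5117, 0.2347, 0.1014]
eef_rot: [[-0.088, 0.996, 0.03], [0.996, 0.088, 0.001], [-0.002, 0.029, -1.0]]
wrist_force: [-0.5, -0.5, -2.2]
width: 0.0061
```

>>> carry_out(linear=[[0,0,0],[0,0,0],[0,0,0],[0,0,-0.008],[0,0,-0.008],[0,0,0],[0,0,0]], yaw=[0,0,0,0,0,0,0], claw=0.05)

```text
time_s: 8.23
ee_pos: [0.5119, 0.2347, 0.0841]
eef_rot: [[-0.088, 0.996, 0.03], [0.996, 0.088, 0.001], [-0.002, 0.03, -1.0]]
wrist_force: [-0.4, -0.3, 0.2]
width: 0.0499
```

>>> carry_out(linear=[[0,0,0],[0,0,0],[0,0,0],[0,0,0],[0,0,0],[0,0,0]], yaw=[0,0,0,0,0,0], claw=0, grip_force=60)

```text
time_s: 8.73
ee_pos: [0.512, 0.2347, 0.084]
eef_rot: [[-0.088, 0.996, 0.03], [0.996, 0.088, 0.001], [-0.002, 0.03, -1.0]]
wrist_force: [-0.0, -1.0, -1.1]
width: 0.0072
```

>>> carry_out(linear=[[0,0,0.005],[0,0,0.01],[0,0,0.015],[0,0,0.015],[0,0,0.01],[0,0,0],[0,0,0]], yaw=[0,0,0,0,0,0,0])

```text
time_s: 9.32
ee_pos: [0.5109, 0.2345, 0.1441]
eef_rot: [[-0.088, 0.996, 0.029], [0.996, 0.088, 0.0], [-0.002, 0.029, -1.0]]
wrist_force: [0.0, -0.2, -2.4]
width: 0.007
```

```bash
python3 - <<'E'
from h import *
import pickle
a=camera("scene");b=camera("top");pickle.dump((a,b),open("c5.pkl","wb")); s=observe();X=s["ee_pos"];print(X,s["wrist_force"],s["torque"],s["width"])
ims=[]
for p,u0,v0 in((a,120,260),(b,80,180)):
    im=cv2.resize(p["color"][v0:v0+100,u0:u0+80,::-1],None,fx=5,fy=5,interpolation=cv2.INTER_CUBIC)
    for Y in(X,X+[0,0,.06]): u=(proj(p,Y)-[u0,v0])*5;cv2.circle(im,tuple(int(v) for v in u),4,(0,0,255),1)
    ims.append(im)
cv2.imwrite("pics/h.png",np.hstack(ims))
for n in["pail_handle","pail"]:
    la=landmark_of(a,n);lb=landmark_of(b,n)
    print(n,[(x["point"],round(x["conf"],2)) for x in la[:1]+lb[:1]])
    if la and lb: print(tri(a,la[0]["point"],b,lb[0]["point"]))
E
```

```text
[0.510724   0.2344656  0.14345851] [ 0.4992454   0.78331785 -1.69408525] [ 0.03592789  0.0101164  -0.06646825] 0.007025616693693571
pail_handle [([168.0, 291.9], 0.89), ([117.5, 214.1], 0.74)]
(array([0.51500096, 0.22991313, 0.20589571]), np.float64(0.6422020380544431))
pail [([175.1, 331.9], 0.94), ([134.8, 224.2], 0.64)]
(array([0.50846462, 0.2356694 , 0.06968319]), np.float64(2.738358561575974))
```

View pics/h.png

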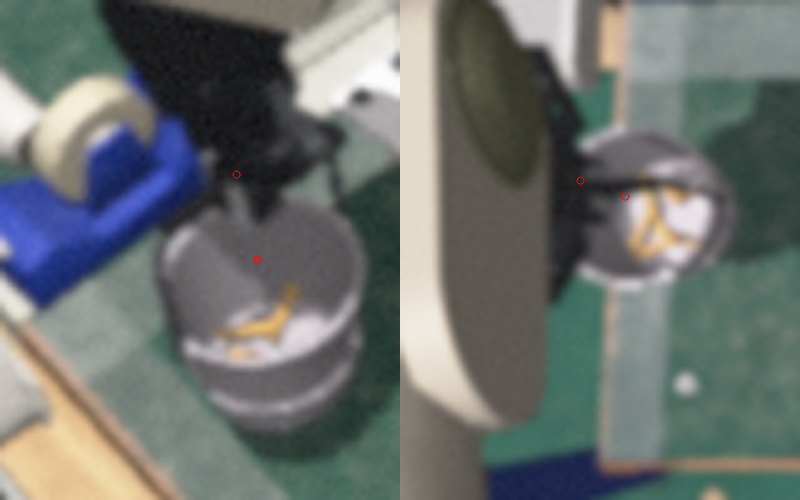

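>>> carry_out(linear=[[-0.005,-0.01,0.004],[-0.008,-0.02,0.004],[-0.008,-0.025,0.004],[-0.008,-0.027,0.004],[-0.008,-0.027,0.004],[-0.008,-0.027,0.004],[-0.008,-0.025,0.004],[-0.008,-0.022,0.003],[-0.005,-0.015,0.002],[-0.003,-0.01,0],[0,-0.004,0],[0,0,0]], yaw=[0,0,0,0,0,0,0,0,0,0,0,0])

```text
time_s: 10.62
ee_pos: [0.4305, 0.009, 0.1763]
eef_rot: [[-0.089, 0.996, 0.023], [0.996, 0.089, -0.003], [-0.005, 0.023, -1.0]]
wrist_force: [-0.2, -0.0, -3.3]
width: 0.0069
```

```bash
python3 - <<'E'
from h import *
import pickle
np.set_printoptions(precision=4,suppress=True)
a=camera("scene");b=camera("top");pickle.dump((a,b),open("c6.pkl","wb")); s=observe();X=s["ee_pos"];print(s["time_s"],X,s["eef_rot"],s["wrist_force"],s["width"])
for n in["pail_handle","pail","hook_seat"]:
    la=landmark_of(a,n);lb=landmark_of(b,n)
    print(n,[(np.round(x["point"],1),round(x["conf"],2)) for x in la[:1]+lb[:1]])
    if la and lb: print(tri(a,la[0]["point"],b,lb[0]["point"]))
print(proj(a,X+[0,0,.061]),proj(b,X+[0,0,.061]))
E
```

```text
10.7167 [0.4307 0.01   0.1762] [[-0.0902  0.9957  0.0227]
 [ 0.9959  0.0902 -0.0025]
 [-0.0046  0.0223 -0.9997]] [ 0.8937  0.5707 -2.1251] 0.006649440554469065
pail_handle [(array([273.6, 249.7]), 0.6), (array([209.3, 249.2]), 0.38)]
(array([ 0.4293, -0.0007,  0.2245]), np.float64(5.846669495798708))
pail [(array([273.1, 288.1]), 0.76), (array([209.9, 251.4]), 0.56)]
(array([0.4258, 0.0126, 0.1057]), np.float64(0.6724254195645685))
hook_seat [(array([233.2, 238.7]), 0.89), (array([199.5, 206.1]), 0.83)]
(array([0.5383, 0.0285, 0.1986]), np.float64(2.9322061612789203))
[272.209 248.552] [202.5523 246.4941]
```

>>> carry_out(linear=[[0.002,0.004,0.001],[0.007,0.002,0.001],[0.012,0.001,0],[0.014,0.0015,0],[0.014,0.0015,0],[0.014,0.0015,0],[0.013,0.001,0],[0.011,0.001,0],[0.008,0.001,0],[0.004,0,0],[0,0,0],[0,0,0]], yaw=[0,0,0,0,0,0,0,0,0,0,0,0])

```text
time_s: 12.02
ee_pos: [0.5392, 0.0305, 0.1772]
eef_rot: [[-0.095, 0.995, 0.023], [0.995, 0.095, -0.002], [-0.004, 0.023, -1.0]]
wrist_force: [-0.7, 0.2, -1.2]
width: 0.0072
```

```bash
python3 - <<'E'
from h import *
import pickle
np.set_printoptions(precision=4,suppress=True)
a=camera("scene");b=camera("top");pickle.dump((a,b),open("c7.pkl","wb")); s=observe();X=s["ee_pos"];print(s["time_s"],X,s["eef_rot"],s["wrist_force"],s["width"])
ims=[]
for p,u0,v0 in((a,195,190),(b,165,150)):
    im=cv2.resize(p["color"][v0:v0+100,u0:u0+80,::-1],None,fx=5,fy=5,interpolation=cv2.INTER_CUBIC)
    for Y in(X+[0,0,.061],[.5395,.026,.191]): u=(proj(p,Y)-[u0,v0])*5;cv2.circle(im,tuple(int(v) for v in u),4,(0,255,255),1)
    ims.append(im)
cv2.imwrite("pics/i.png",np.hstack(ims))
for n in["pail_handle","pail","hook_seat"]:
    la=landmark_of(a,n);lb=landmark_of(b,n)
    print(n,[(np.round(x["point"],1),round(x["conf"],2)) for x in la[:1]+lb[:1]])
    if la and lb: print(tri(a,la[0]["point"],b,lb[0]["point"]))
E
```

```text
12.1167 [0.5389 0.0304 0.1774] [[-0.0952  0.9952  0.023 ]
 [ 0.9955  0.0952 -0.0017]
 [-0.0039  0.0227 -0.9997]] [-0.5469  0.2297 -2.4821] 0.00687780514204261
pail_handle [(array([233.9, 225.1]), 0.9), (array([195.2, 203.1]), 0.54)]
(array([0.5354, 0.0285, 0.2464]), np.float64(0.15935560785938366))
pail [(array([233.3, 265.3]), 0.97), (array([203.5, 210.4]), 0.63)]
(array([0.5414, 0.0336, 0.1062]), np.float64(2.4499916038497727))
hook_seat [(array([233.1, 238.8]), 0.81), (array([201.5, 206.8]), 0.5)]
(array([0.539 , 0.0255, 0.1948]), np.float64(5.2675566545746175))
```

View pics/i.png

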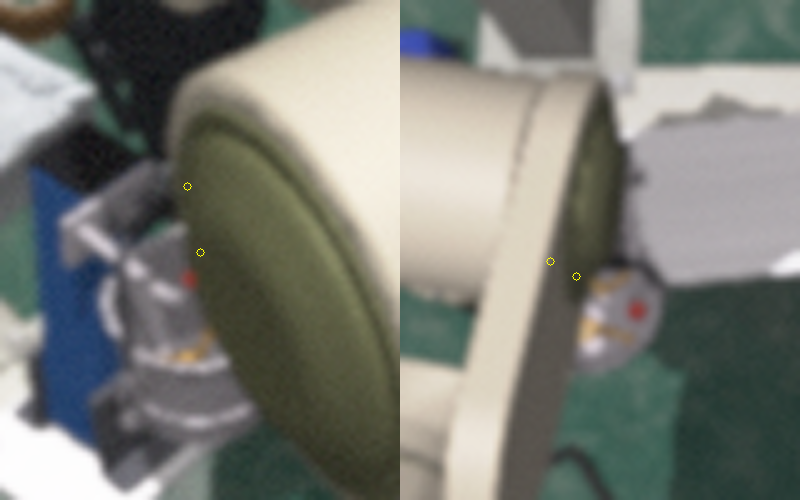

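>>> carry_out(linear=[[0.001,-0.003,-0.004],[0,0,-0.008],[0,0,-0.009],[0,0,-0.008],[0,0,-0.005],[0,0,-0.003],[0,0,0],[0,0,0]], yaw=[0,0,0,0,0,0,0,0])

```text
time_s: 13.08
ee_pos: [0.5391, 0.0268, 0.1353]
eef_rot: [[-0.094, 0.995, 0.021], [0.996, 0.095, -0.001], [-0.003, 0.021, -1.0]]
wrist_force: [0.2, -0.3, -3.1]
width: 0.007
```

Bar about at z 0.196; lower the last bit slowly and watch the force.

>>> carry_out(linear=[[0,0,-0.002],[0,0,-0.002],[0,0,0]], yaw=[0,0,0])

```text
time_s: 13.33
ee_pos: [0.5395, 0.0268, 0.1316]
eef_rot: [[-0.095, 0.995, 0.022], [0.996, 0.095, -0.002], [-0.004, 0.022, -1.0]]
wrist_force: [-0.7, -0.1, -1.2]
width: 0.0067
```

>>> carry_out(linear=[[0,0,-0.0015],[0,0,-0.001],[0,0,0]], yaw=[0,0,0])

```text
time_s: 13.58
ee_pos: [0.5405, 0.0268, 0.1305]
eef_rot: [[-0.094, 0.995, 0.026], [0.996, 0.095, -0.002], [-0.004, 0.026, -1.0]]
wrist_force: [0.3, 1.0, 0.3]
width: 0.0067
```

>>> carry_out(linear=[[0,0,-0.001],[0,0,-0.001],[0,0,0]], yaw=[0,0,0])

```text
time_s: 13.83
ee_pos: [0.5413, 0.0267, 0.1299]
eef_rot: [[-0.095, 0.995, 0.029], [0.995, 0.095, -0.002], [-0.005, 0.028, -1.0]]
wrist_force: [-0.9, -0.2, 3.2]
width: 0.0076
```

```bash
python3 - <<'E'
from h import *
np.set_printoptions(precision=4,suppress=True)
a=camera("scene");b=camera("top");s=observe();print(s["time_s"],s["ee_pos"],s["wrist_force"],s["torque"],s["width"])
for n in["pail_handle","pail","hook_seat"]:
    la=landmark_of(a,n);lb=landmark_of(b,n);s=observe();print(s["wrist_force"])
    print(n,[(np.round(x["point"],1),round(x["conf"],2)) for x in la[:1]+lb[:1]])
    if la and lb: print(tri(a,la[0]["point"],b,lb[0]["point"]))
E
```

```text
13.9333 [0.5414 0.0267 0.1299] [-0.5994  0.112   3.598 ] [0.2017 0.0752 0.0399] 0.007103625181896478
[-0.9479  0.4037  4.2812]
pail_handle [(array([233.4, 236.9]), 0.86), (array([198.6, 206. ]), 0.46)]
(array([0.5369, 0.029 , 0.2063]), np.float64(2.465786570886372))
[-0.0198  0.9437  4.7787]
pail [(array([235.1, 278.3]), 0.79), (array([208.7, 212.6]), 0.5)]
(array([0.5444, 0.0286, 0.049 ]), np.float64(3.3052797667304175))
[0.5565 0.5163 4.6476]
hook_seat [(array([239.2, 278.2]), 0.4), (array([201.2, 206.9]), 0.48)]
(array([0.5441, 0.0371, 0.0648]), np.float64(14.713910925246871))
```

>>> carry_out(linear=[[0,0,0.001],[0,0,0],[0,0,0],[0,0,0],[0,0,0]], yaw=[0,0,0,0,0], claw=0.032)

```text
time_s: 14.65
ee_pos: [0.5403, 0.0266, 0.129]
eef_rot: [[-0.095, 0.995, 0.025], [0.995, 0.095, -0.002], [-0.005, 0.025, -1.0]]
wrist_force: [-0.0, 0.2, 0.6]
width: 0.0321
```

>>> carry_out(linear=[[0,0,0.005],[0,0,0.01],[0,0,0.015],[0,0,0.02],[0,0,0.02],[0,0,0.02],[0,0,0.01]], yaw=[0,0,0,0,0,0,0])

```text
time_s: 15.23
ee_pos: [0.5382, 0.0268, 0.235]
eef_rot: [[-0.095, 0.995, 0.021], [0.996, 0.095, -0.002], [-0.004, 0.02, -1.0]]
wrist_force: [-0.1, 0.7, 0.8]
width: 0.0322
```

>>> carry_out(linear=[[-0.015,0,0.01],[-0.025,-0.005,0.01],[-0.025,-0.02,0.005],[-0.02,-0.03,0],[-0.01,-0.035,0],[0,-0.03,0],[0,0,0]], yaw=[0,0,0,0,0,0,0], claw=0.05)

```text
time_s: 15.82
ee_pos: [0.4395, -0.0958, 0.2714]
eef_rot: [[-0.1, 0.994, 0.034], [0.995, 0.1, -0.007], [-0.01, 0.033, -0.999]]
wrist_force: [0.2, 0.9, -0.1]
width: 0.0498
```

```bash
python3 - <<'E'
from h import *
import pickle
np.set_printoptions(precision=4,suppress=True)
a=camera("scene");b=camera("top");pickle.dump((a,b),open("c8.pkl","wb"));s=observe();X=s["ee_pos"];print(s["time_s"],X,s["eef_rot"],s["wrist_force"],s["qpos"])
for n in["pail_handle","pail","hook_seat","square_grip","square_heel","square","corner"]:
    la=landmark_of(a,n);lb=landmark_of(b,n)
    print(n,[(np.round(x["point"],1),round(x["conf"],2)) for x in la[:1]+lb[:2]])
    if la and lb: print(tri(a,la[0]["point"],b,lb[0]["point"]))
    if n[:2]=="sq": print([onz(b,x["point"],.015 if n[-1]=="p" else 0)[:2] for x in lb[:2]])
def crop(p,u,v,w=80,h=60,s=5): return cv2.resize(p["color"][v:v+h,u:u+w,::-1],None,fx=s,fy=s,interpolation=cv2.INTER_CUBIC)
cv2.imwrite("pics/j.png",np.vstack([np.hstack([crop(a,200,210),crop(b,165,170)]),np.hstack([crop(b,205,165),crop(b,310,200)])]))
E
```

```text
15.9167 [ 0.4399 -0.0928  0.2713] [[-0.1019  0.9942  0.0345]
 [ 0.9948  0.1021 -0.0053]
 [-0.0088  0.0338 -0.9994]] [ 0.27   -0.3154  0.7617] [-27.3328   4.0852  91.023    0.6407  82.9959 -33.2568]
pail_handle [(array([235.3, 236.6]), 0.74), (array([197.7, 206.5]), 0.66)]
(array([0.5331, 0.029 , 0.211 ]), np.float64(0.282066710034461))
pail [(array([237.6, 283.1]), 0.8), (array([202. , 217.2]), 0.69)]
(array([0.5251, 0.0425, 0.0615]), np.float64(1.7458009728470107))
hook_seat [(array([235.9, 235.7]), 0.68), (array([198.1, 204. ]), 0.76)]
(array([0.5376, 0.0267, 0.2099]), np.float64(2.295314052668823))
square_grip [(array([144.9, 301.6]), 0.55), (array([349.8, 229.2]), 0.83), (array([207.8, 194. ]), 0.54)]
(array([ 0.4927, -0.0243,  0.2701]), np.float64(310.82391103553266))
[array([ 0.4935, -0.3957]), array([0.6045, 0.0357])]
square_heel [(array([233.9, 238.4]), 0.21), (array([314.7, 226.7]), 0.86)]
(array([ 0.5749, -0.1699,  0.0556]), np.float64(138.16545676952103))
[array([ 0.5035, -0.2911])]
square []
[]
corner [(array([218.3, 269.5]), 0.57), (array([213. , 191.4]), 0.92), (array([205.3, 216.4]), 0.64)]
(array([0.6172, 0.0237, 0.0155]), np.float64(5.914708258888647))
```

View pics/j.png

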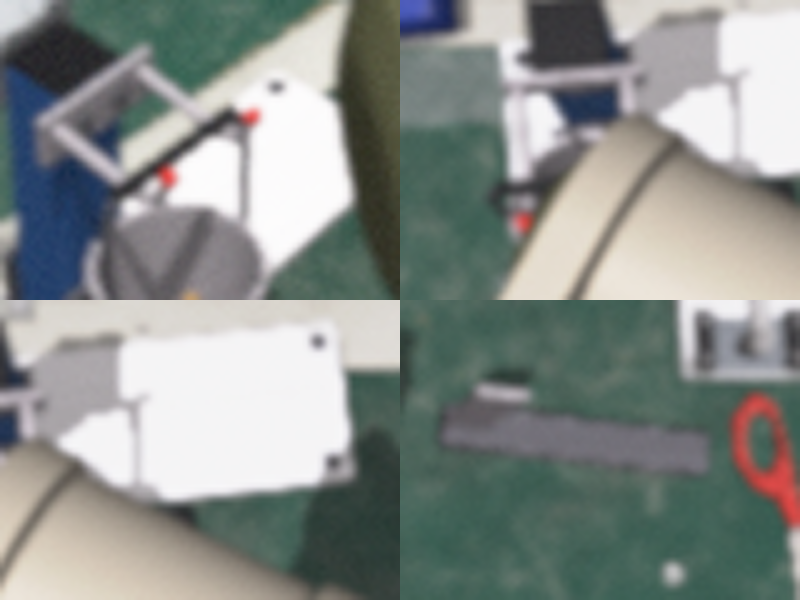

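```bash
python3 - <<'E'
from h import *
import pickle
np.set_printoptions(precision=4,suppress=True)
a,b=pickle.load(open("c8.pkl","rb"))
def w(x,y,u0,v0,z): return onz(b,(u0+(x%400 if x>=400 else x)/5,v0+(y-300)/5),z)
def L(n,A,B): d=B-A; print(n,A,B,np.degrees(np.arctan2(-d[0],d[1])%(np.pi)) )
Pt=lambda x,y:w(x,y,205,165,.01)
L("ptop",Pt(335,322),Pt(120,344));L("pbot",Pt(340,480),Pt(140,500));L("pright",Pt(335,322),Pt(351,478))
S=lambda x,y:w(x,y,310,200,.03)
L("stop",S(708,432),S(445,403));L("sbot",S(705,472),S(443,447));
print("ends",(S(708,432)+S(705,472))/2,(S(445,403)+S(443,447))/2)
# edge fit of plate
c=b["color"].astype(float).min(2); 
for nm,cols,r0,r1 in(("top",range(231,270,2),160,185),("bot",range(236,272,2),190,212)):
    pts=[]
    for u in cols:
        g=np.gaussian_filter(c) if 0 else cv2.GaussianBlur(c,(3,3),0)[r0:r1,u]; d=np.diff(g); k=np.argmax(d) if nm=="top" else np.argmin(d)
        pts.append(onz(b,(u,r0+k+.5),.01)[:2])
    pts=np.array(pts); f=np.polyfit(pts[:,1],pts[:,0],1); r=pts[:,0]-np.polyval(f,pts[:,1]); k=abs(r)<.003
    f=np.polyfit(pts[k,1],pts[k,0],1); print(nm,k.sum(),"x at y=-.08",np.polyval(f,-.08),"yaw",np.degrees(np.arctan(-f[0])))
g=c[205:240,310:380]
for nm in("top","bot"):
    pts=[]
    G=cv2.GaussianBlur(b["color"].astype(float),(3,3),0); R=G[...,0] # bar grey vs green: red channel
    for u in range(336,374,2):
        col=R[212:245,u];d=np.diff(col);k=np.argmax(d) if nm=="top" else np.argmin(d);pts.append(onz(b,(u,212+k+.5),.03)[:2] if nm=="top" else onz(b,(u,212+k+.5),.03)[:2])
    pts=np.array(pts);f=np.polyfit(pts[:,1],pts[:,0],1);r=pts[:,0]-np.polyval(f,pts[:,1]);k=abs(r)<.004
    f=np.polyfit(pts[k,1],pts[k,0],1);print("sq",nm,k.sum(),"x at -.39",np.polyval(f,-.39),"yaw",np.degrees(np.arctan(-f[0])))
E
```

```text
ptop [ 0.6825 -0.1613  0.01  ] [ 0.669  -0.0279  0.01  ] 5.777112370545761
pbot [ 0.5826 -0.1636  0.01  ] [ 0.5708 -0.0411  0.01  ] 5.480958944996503
pright [ 0.6825 -0.1613  0.01  ] [ 0.5838 -0.1704  0.01  ] 95.26326683357657
stop [ 0.4999 -0.4584  0.03  ] [ 0.5184 -0.3008  0.03  ] 173.2858491609431
sbot [ 0.4758 -0.4555  0.03  ] [ 0.4919 -0.2989  0.03  ] 174.13344724823008
ends [ 0.4878 -0.4569  0.03  ] [ 0.5052 -0.2999  0.03  ]
top 20 x at y=-.08 0.7050004375988629 yaw -0.2178804902873444
bot 18 x at y=-.08 0.5741115228332083 yaw 5.695348300158575
sq top 11 x at -.39 0.5088574789449767 yaw -7.261207733295895
sq bot 3 x at -.39 0.48498514532341686 yaw -0.39888602472039686
```

>>> carry_out(linear=[[0.005,-0.025,-0.005],[0.005,-0.03,-0.005],[0.005,-0.03,-0.01],[0.005,-0.03,-0.01],[0.005,-0.03,-0.01],[0.005,-0.03,-0.01],[0.005,-0.03,-0.01],[0.005,-0.03,-0.01],[0.005,-0.025,-0.01],[0.005,-0.02,-0.01],[0,-0.01,-0.005],[0,0,0]], yaw=[-1.2,-1.2,-1.2,-1.2,-1.2,-1.2,-1.2,-1.2,-1.2,-1.2,0,0])

```text
time_s: 17.62
ee_pos: [0.49, -0.3957, 0.17]
eef_rot: [[0.112, 0.993, 0.034], [0.994, -0.112, -0.012], [-0.008, 0.035, -0.999]]
wrist_force: [0.8, 0.9, -1.3]
width: 0.05
```

```bash
python3 - <<'E'
from h import *
import pickle
np.set_printoptions(precision=4,suppress=True)
a,b0=pickle.load(open("c1.pkl","rb"))
print("red handle",tri(a,(346,153),b0,(388,175)))
b=camera("top");a=camera("scene");s=observe();X=s["ee_pos"];print(s["time_s"],X,s["eef_rot"],np.degrees(np.arctan2(*s["eef_rot"][1::-1,1])))
p=landmark_of(b,"square_grip");print(p[:1]);print([onz(b,x["point"],.015)[:2] for x in p[:1]])
im=cv2.resize(b["color"][190:260,300:400,::-1],None,fx=5,fy=5,interpolation=cv2.INTER_CUBIC)
for Y in(X,X+[0,0,.028],[.495,-.392,.03]): u=(proj(b,Y)-[300,190])*5;cv2.circle(im,tuple(int(v) for v in u),4,(0,0,255),1)
cv2.imwrite("pics/k.png",im)
E
```

```text
red handle (array([ 0.6348, -0.4878,  0.1196]), np.float64(0.6382681640161182))
17.7167 [ 0.4905 -0.394   0.1716] [[ 0.1111  0.9932  0.0352]
 [ 0.9938 -0.1107 -0.0132]
 [-0.0092  0.0365 -0.9993]] -6.358315355713445
[]
[]
```

View pics/k.png

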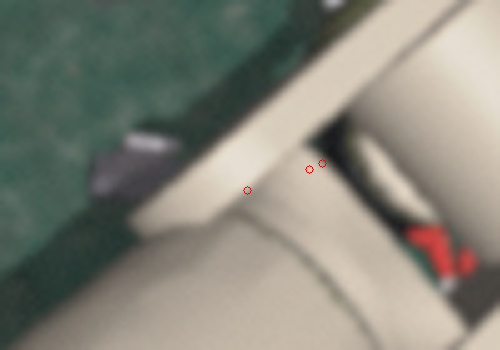

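>>> carry_out(linear=[[0.003,0.001,-0.015],[0.002,0.001,-0.025],[0,0,-0.025],[0,0,-0.025],[0,0,-0.02],[0,0,-0.015],[0,0,-0.01],[0,0,0],[0,0,0]], yaw=[0,0,0,0,0,0,0,0,0])

```text
time_s: 18.52
ee_pos: [0.5007, -0.3832, 0.0455]
eef_rot: [[0.097, 0.994, 0.049], [0.995, -0.096, -0.027], [-0.022, 0.051, -0.998]]
wrist_force: [-0.2, 0.6, -0.0]
width: 0.0501
```

>>> carry_out(linear=[[0,0,0.035],[0,0,0.04],[0,0,0.04],[0,0,0.03],[0,0,0]], yaw=[0,0,0,0,0])

```text
time_s: 18.93
ee_pos: [0.5004, -0.3803, 0.2029]
eef_rot: [[0.095, 0.994, 0.053], [0.995, -0.093, -0.03], [-0.025, 0.055, -0.998]]
wrist_force: [0.4, -1.5, 0.6]
width: 0.0502
```

>>> carry_out(linear=[[0,0,-0.005],[0,0,-0.007],[0,0,-0.007],[0,0,-0.007],[0,0,-0.007],[0,0,-0.007],[0,0,-0.007],[0,0,-0.007],[0,0,0]], yaw=[0,0,0,0,0,0,0,0,0])

```text
time_s: 19.68
ee_pos: [0.4993, -0.3782, 0.1415]
eef_rot: [[0.094, 0.994, 0.051], [0.995, -0.092, -0.027], [-0.023, 0.053, -0.998]]
wrist_force: [-0.2, -0.1, -0.5]
width: 0.0497
```

```bash
python3 - <<'E'
from h import *
np.set_printoptions(precision=4,suppress=True)
for i in range(4):
    s=observe();print(s["time_s"],s["ee_pos"],s["eef_rot"][:,2],s["qpos"],s["joint_vel"],s["tau"])
    camera("top")
E
```

```text
19.6833 [ 0.4993 -0.3782  0.1415] [ 0.0506 -0.0275 -0.9983] [-48.3809  30.929   74.465    1.1845  71.505  -43.387 ] [-0.0011  0.0428 -0.4402 -0.0758  0.3912  0.0346] [  0.0523 -52.3612 -26.4453   0.0584  -0.3666  -0.0041]
19.7333 [ 0.4995 -0.3784  0.1423] [ 0.0512 -0.0282 -0.9983] [-48.38    30.8914  74.4006   1.1809  71.5528 -43.3854] [-0.0585 -0.9403 -1.601   0.121   0.9477 -0.0793] [  0.0491 -51.6298 -25.9761   0.0558  -0.2678  -0.0023]
19.7833 [ 0.4998 -0.3788  0.1433] [ 0.0523 -0.0294 -0.9982] [-48.3815  30.842   74.3298   1.1824  71.5813 -43.3862] [ 0.0368 -0.8983 -1.1863 -0.0504  0.3351  0.0009] [ -0.0155 -50.3288 -25.2578   0.0517  -0.2109  -0.0014]
19.8333 [ 0.5   -0.379  0.144] [ 0.0531 -0.0303 -0.9981] [-48.3762  30.8056  74.2868   1.1827  71.588  -43.3857] [-0.0713 -0.6248 -0.6239 -0.0751  0.0374  0.1111] [ -0.0298 -50.3137 -25.3404   0.0511  -0.1732  -0.0005]
```

>>> carry_out(linear=[[-0.008,0.006,0.004],[-0.008,0.006,0.004],[-0.008,0.006,0.004],[-0.008,0.006,0.004],[-0.008,0.006,0.004],[-0.008,0.006,0.004],[-0.008,0.006,0.004],[-0.008,0.006,0.004],[-0.008,0.006,0.004],[-0.008,0.006,0.004],[0,0,0],[0,0,0]], yaw=[0,0,0,0,0,0,0,0,0,0,0,0])

```text
time_s: 20.88
ee_pos: [0.4189, -0.319, 0.1936]
eef_rot: [[0.094, 0.994, 0.064], [0.995, -0.091, -0.043], [-0.037, 0.067, -0.997]]
wrist_force: [0.3, 0.6, -0.3]
width: 0.0498
```

>>> carry_out(linear=[[0.03,-0.024,0],[0.03,-0.024,0],[0.02,-0.016,0]], yaw=[0,0,0])

```text
time_s: 21.13
ee_pos: [0.4988, -0.3818, 0.1934]
eef_rot: [[0.094, 0.994, 0.062], [0.995, -0.092, -0.041], [-0.035, 0.065, -0.997]]
wrist_force: [-0.6, -0.1, 0.2]
width: 0.0501
```

>>> carry_out(linear=[[0,0,0],[0,0,0],[0,0,0]], yaw=[0,0,0])

```text
time_s: 21.38
ee_pos: [0.502, -0.3845, 0.1905]
eef_rot: [[0.094, 0.994, 0.061], [0.995, -0.092, -0.04], [-0.034, 0.065, -0.997]]
wrist_force: [-1.2, -0.6, 0.6]
width: 0.0501
```

>>> carry_out(linear=[[-0.03,0.024,0],[-0.03,0.024,0],[-0.02,0.016,0],[0,0,0],[0,0,0],[0,0,0]], yaw=[0,0,0,0,0,0])

```text
time_s: 21.88
ee_pos: [0.4169, -0.316, 0.1876]
eef_rot: [[0.094, 0.994, 0.059], [0.995, -0.092, -0.037], [-0.032, 0.062, -0.998]]
wrist_force: [-0.1, -0.8, -0.0]
width: 0.0501
```

>>> carry_out(linear=[[0.008,-0.006,-0.004],[0.008,-0.006,-0.004],[0.008,-0.006,-0.004],[0.008,-0.006,-0.004],[0.008,-0.006,-0.004],[0.008,-0.006,-0.004],[0.008,-0.006,-0.004],[0.008,-0.006,-0.004],[0.008,-0.006,-0.004],[0.008,-0.006,-0.004],[0,0,0],[0,0,0]], yaw=[0,0,0,0,0,0,0,0,0,0,0,0])

```text
time_s: 22.88
ee_pos: [0.5116, -0.3871, 0.1355]
eef_rot: [[0.094, 0.994, 0.058], [0.995, -0.092, -0.036], [-0.03, 0.061, -0.998]]
wrist_force: [0.8, 0.4, 0.6]
width: 0.05
```

>>> carry_out(linear=[[-0.005,-0.002,-0.004],[-0.005,-0.003,-0.008],[-0.002,0,-0.01],[0,0,-0.01],[0,0,-0.01],[0,0,-0.01],[0,0,-0.01],[0,0,-0.01],[0,0,-0.01],[0,0,-0.005],[0,0,0],[0,0,0]], yaw=[-1,0,0,0,0,0,0,0,0,0,0,0])

```text
time_s: 23.88
ee_pos: [0.4971, -0.3914, 0.0372]
eef_rot: [[0.113, 0.992, 0.055], [0.993, -0.112, -0.035], [-0.028, 0.059, -0.998]]
wrist_force: [0.4, 0.3, -0.4]
width: 0.0497
```

>>> carry_out(linear=[[0.001,-0.002,-0.004],[0,0,-0.006],[0,0,-0.006],[0,0,-0.006],[0,0,-0.006],[0,0,-0.006],[0,0,-0.004],[0,0,0],[0,0,0]], yaw=[0,0,0,0,0,0,0,0,0])

```text
time_s: 24.63
ee_pos: [0.4987, -0.3941, -0.0039]
eef_rot: [[0.113, 0.992, 0.057], [0.993, -0.111, -0.036], [-0.03, 0.06, -0.998]]
wrist_force: [-0.5, 0.2, 0.4]
width: 0.0495
```

>>> carry_out(linear=[[0,0,-0.003],[0,0,-0.003],[0,0,-0.003],[0,0,0]], yaw=[0,0,0,0])

```text
time_s: 24.97
ee_pos: [0.499, -0.3944, -0.0131]
eef_rot: [[0.113, 0.992, 0.058], [0.993, -0.111, -0.037], [-0.031, 0.061, -0.998]]
wrist_force: [-0.7, 0.3, 0.3]
width: 0.0503
```

>>> carry_out(linear=[[0,0,-0.002],[0,0,-0.002],[0,0,-0.001],[0,0,0]], yaw=[0,0,0,0])

```text
time_s: 25.3
ee_pos: [0.4991, -0.3945, -0.0185]
eef_rot: [[0.113, 0.992, 0.058], [0.993, -0.111, -0.038], [-0.031, 0.062, -0.998]]
wrist_force: [-0.6, 0.1, 0.3]
width: 0.0504
```

>>> carry_out(linear=[[0,0,-0.002],[0,0,-0.001],[0,0,0]], yaw=[0,0,0])

```text
time_s: 25.55
ee_pos: [0.4992, -0.3946, -0.0217]
eef_rot: [[0.113, 0.992, 0.058], [0.993, -0.111, -0.038], [-0.031, 0.062, -0.998]]
wrist_force: [0.8, -0.1, 0.5]
width: 0.0499
```

>>> carry_out(linear=[[0,0,-0.002],[0,0,-0.001],[0,0,0]], yaw=[0,0,0])

```text
time_s: 25.8
ee_pos: [0.4992, -0.3946, -0.0249]
eef_rot: [[0.113, 0.992, 0.058], [0.993, -0.111, -0.038], [-0.031, 0.062, -0.998]]
wrist_force: [-0.4, -0.3, 0.3]
width: 0.0503
```

>>> carry_out(linear=[[0,0,0],[0,0,0],[0,0,0],[0,0,0],[0,0,0],[0,0,0]], yaw=[0,0,0,0,0,0], claw=0.01, grip_force=90)

```text
time_s: 26.3
ee_pos: [0.5001, -0.395, -0.024]
eef_rot: [[0.114, 0.992, 0.06], [0.993, -0.112, -0.039], [-0.032, 0.064, -0.997]]
wrist_force: [1.8, 1.2, 0.8]
width: 0.0217
```

>>> carry_out(linear=[[0,0,-0.004],[0,0,-0.004],[0,0,-0.004],[0,0,-0.004]], yaw=[0,0,0,0])

```text
time_s: 26.63
ee_pos: [0.5003, -0.3952, -0.0243]
eef_rot: [[0.111, 0.992, 0.059], [0.993, -0.108, -0.041], [-0.034, 0.063, -0.997]]
wrist_force: [-12.8, 11.3, 36.8]
width: 0.0219
```

```bash
python3 - <<'E'
from h import *
np.set_printoptions(precision=4,suppress=True)
for i in range(3):
    s=observe();print(s["time_s"],s["ee_pos"],s["eef_rot"][:,2],s["wrist_force"],s["torque"],s["width"])
    b=camera("top")
E
```

```text
26.6333 [ 0.5003 -0.3952 -0.0243] [ 0.0587 -0.0411 -0.9974] [-12.8286  11.271   36.7913] [ 1.8912  2.3095 -0.2291] 0.02188804578277993
26.6833 [ 0.5003 -0.3952 -0.0243] [ 0.0587 -0.0412 -0.9974] [-12.696   12.3133  35.8532] [ 1.8894  2.4812 -0.2471] 0.021980150409539545
26.7333 [ 0.5003 -0.3952 -0.0243] [ 0.0588 -0.0411 -0.9974] [-12.4757  13.3347  35.1439] [ 1.8567  2.4802 -0.2014] 0.02140623244801159
```

>>> carry_out(linear=[[0,0,0.004],[0,0,0.006],[0,0,0.01],[0,0,0.012],[0,0,0.012],[0,0,0.01],[0,0,0.004],[0,0,0],[0,0,0]], yaw=[0,0,0,0,0,0,0,0,0])

```text
time_s: 27.53
ee_pos: [0.4986, -0.3939, 0.0381]
eef_rot: [[0.11, 0.992, 0.055], [0.993, -0.108, -0.038], [-0.032, 0.059, -0.998]]
wrist_force: [-0.7, -0.0, -5.0]
width: 0.0219
```

>>> carry_out(linear=[[0.005,0.01,0.001],[0.01,0.016,0],[0.01,0.018,0],[0.01,0.018,0],[0.01,0.018,0],[0.01,0.018,0],[0.01,0.018,0],[0.01,0.018,0],[0.01,0.016,0],[0.008,0.012,0],[0.005,0.006,0],[0,0,0]], yaw=[1,1,1,1,1,1,1,1,1,1,1,0])

```text
time_s: 28.53
ee_pos: [0.5986, -0.2084, 0.0324]
eef_rot: [[-0.1, 0.994, 0.052], [0.995, 0.101, -0.018], [-0.023, 0.05, -0.999]]
wrist_force: [0.2, 1.1, -5.9]
width: 0.0221
```

>>> carry_out(linear=[[0.005,0.006,0],[0.006,0.012,0],[0.006,0.014,0],[0.006,0.014,0],[0.004,0.014,0],[0.002,0.014,0],[0,0.012,0],[0,0.008,0],[0,0.003,0],[0,0,0],[0,0,0]], yaw=[0,0,0,0,0,0,0,0,0,0,0])

```text
time_s: 29.45
ee_pos: [0.6283, -0.1058, 0.031]
eef_rot: [[-0.093, 0.994, 0.049], [0.995, 0.094, -0.017], [-0.022, 0.047, -0.999]]
wrist_force: [-0.0, 0.3, -4.6]
width: 0.0214
```

```bash
python3 - <<'E'
from h import *
import pickle
np.set_printoptions(precision=4,suppress=True)
a=camera("scene");b=camera("top");pickle.dump((a,b),open("c9.pkl","wb"));s=observe();X=s["ee_pos"];print(s["time_s"],X,s["eef_rot"],s["wrist_force"])
for n in["square_heel","square","square_grip","pail_handle","hook_seat"]:
    la=landmark_of(a,n);lb=landmark_of(b,n)
    print(n,[(np.round(x["point"],1),round(x["conf"],2)) for x in la[:1]+lb[:2]])
    if la and lb: print(tri(a,la[0]["point"],b,lb[0]["point"]))
X=X+[-.0027,.0018,.047]; h=X+.092*np.array([-.0976,.9952,0]);h[2]=.057;print(h,proj(a,h),proj(b,h))
E
```

```text
29.55 [ 0.6283 -0.1062  0.031 ] [[-0.0929  0.9945  0.0492]
 [ 0.9954  0.0938 -0.0174]
 [-0.0219  0.0474 -0.9986]] [ 1.1117  0.0504 -5.2578]
square_heel [(array([228.7, 253.3]), 0.63), (array([204. , 187.3]), 0.58)]
(array([0.594 , 0.0237, 0.1066]), np.float64(13.441627424897353))
square [(array([249.6, 235.6]), 0.65), (array([333.1, 170.6]), 0.44)]
(array([ 0.8057, -0.3409, -0.263 ]), np.float64(81.01543884759752))
square_grip [(array([207.5, 192.8]), 0.55)]
pail_handle [(array([202.7, 203.4]), 0.65)]
hook_seat [(array([232.7, 237.4]), 0.74), (array([201.3, 204.3]), 0.83)]
(array([0.5438, 0.0248, 0.1959]), np.float64(3.4610225768931584))
[ 0.6166 -0.0128  0.057 ] [230.1974 252.4395] [222.0785 187.082 ]
```

>>> carry_out(linear=[[0,0,-0.004],[0,0,-0.006],[0,0,-0.006],[0,0,-0.006],[0,0,-0.006],[0,0,-0.004],[0,0,0],[0,0,0]], yaw=[0,0,0,0,0,0,0,0])

```text
time_s: 30.72
ee_pos: [0.6275, -0.1054, -0.0059]
eef_rot: [[-0.094, 0.995, 0.047], [0.995, 0.094, -0.017], [-0.021, 0.045, -0.999]]
wrist_force: [-0.2, -0.8, -4.6]
width: 0.0222
```

>>> carry_out(linear=[[0,0,-0.003],[0,0,-0.003],[0,0,0]], yaw=[0,0,0])

```text
time_s: 30.97
ee_pos: [0.6279, -0.1055, -0.0121]
eef_rot: [[-0.094, 0.994, 0.048], [0.995, 0.094, -0.017], [-0.021, 0.046, -0.999]]
wrist_force: [-0.1, -0.1, -5.8]
width: 0.0218
```

>>> carry_out(linear=[[0,0,-0.002],[0,0,-0.002],[0,0,0]], yaw=[0,0,0])

```text
time_s: 31.22
ee_pos: [0.6285, -0.1056, -0.0137]
eef_rot: [[-0.094, 0.994, 0.049], [0.995, 0.095, -0.018], [-0.022, 0.048, -0.999]]
wrist_force: [0.0, -0.6, -5.2]
width: 0.0221
```

>>> carry_out(linear=[[0,0,-0.002],[0,0,-0.002],[0,0,-0.002]], yaw=[0,0,0])

```text
time_s: 31.47
ee_pos: [0.629, -0.1057, -0.0143]
eef_rot: [[-0.095, 0.994, 0.051], [0.995, 0.096, -0.019], [-0.024, 0.049, -0.999]]
wrist_force: [-9.5, 2.4, 15.1]
width: 0.0222
```

>>> carry_out(linear=[[0,0,-0.004],[0,0,-0.004],[0,0,-0.004],[0,0,-0.004]], yaw=[0,0,0,0])

```text
time_s: 31.8
ee_pos: [0.6292, -0.1058, -0.0144]
eef_rot: [[-0.097, 0.994, 0.051], [0.995, 0.098, -0.022], [-0.027, 0.048, -0.998]]
wrist_force: [-16.5, 5.2, 31.2]
width: 0.0217
```

```bash
python3 - <<'E'
from h import *
np.set_printoptions(precision=4,suppress=True)
s=observe();print(s["time_s"],s["ee_pos"],s["eef_rot"],s["wrist_force"],s["torque"])
E
```

```text
31.8 [ 0.6292 -0.1058 -0.0144] [[-0.0966  0.994   0.0508]
 [ 0.995   0.0978 -0.0218]
 [-0.0267  0.0484 -0.9985]] [-16.4531   5.244   31.1807] [ 0.4079  3.2831 -0.2855]
```

>>> carry_out(linear=[[-0.0003,0.003,-0.001],[-0.0006,0.006,-0.001],[-0.0006,0.006,-0.001],[-0.0006,0.006,-0.001],[-0.0003,0.003,-0.001]], yaw=[0,0,0,0,0])

```text
time_s: 32.22
ee_pos: [0.6307, -0.0852, -0.0141]
eef_rot: [[-0.096, 0.993, 0.063], [0.995, 0.098, -0.031], [-0.037, 0.059, -0.998]]
wrist_force: [-1.9, -6.7, 6.0]
width: 0.0219
```

>>> carry_out(linear=[[-0.001,0.004,-0.002],[-0.001,0.004,-0.002],[-0.001,0.003,-0.002]], yaw=[0,0,0])

```text
time_s: 32.47
ee_pos: [0.6328, -0.0802, -0.014]
eef_rot: [[-0.096, 0.992, 0.076], [0.994, 0.1, -0.044], [-0.051, 0.071, -0.996]]
wrist_force: [-3.9, -11.7, 11.5]
width: 0.0218
```

>>> carry_out(linear=[[-0.001,0.003,-0.002],[-0.001,0.003,-0.002],[-0.001,0.002,-0.002]], yaw=[0,0,0])

```text
time_s: 32.72
ee_pos: [0.6343, -0.078, -0.0138]
eef_rot: [[-0.095, 0.992, 0.088], [0.993, 0.101, -0.055], [-0.064, 0.082, -0.995]]
wrist_force: [-3.8, -8.2, 12.8]
width: 0.0216
```

>>> carry_out(linear=[[0,0,0.001],[0,0,0],[0,0,0],[0,0,0],[0,0,0.01],[0,0,0.02],[0,0,0.03],[0,0,0.03],[0,-0.01,0.02],[0,-0.02,0.01],[0,-0.02,0],[0,-0.01,0]], yaw=[0,0,0,0,0,0,0,0,0,0,0,0], claw=0.05)

```text
time_s: 33.72
ee_pos: [0.6342, -0.1337, 0.1164]
eef_rot: [[-0.101, 0.991, 0.091], [0.993, 0.106, -0.053], [-0.062, 0.085, -0.994]]
wrist_force: [-1.3, 0.1, -0.2]
width: 0.0499
```

```bash
python3 - <<'E'
from h import *
np.set_printoptions(precision=4,suppress=True)
a=camera("scene");s=observe();print(s["time_s"],s["ee_pos"],s["eef_rot"],s["qpos"])
for n in["square_heel","square","square_grip","pail_handle"]:
    la=landmark_of(a,n); print(n,[(np.round(x["point"],1),round(x["conf"],2)) for x in la[:2]])
print([proj(a,X) for X in([.615,.023,.01],[.6275,-.104,.025],[.616,.013,.01])])
import pickle;pickle.dump(a,open("c10.pkl","wb"))
E
```

```text
33.7667 [ 0.6343 -0.1349  0.1165] [[-0.1     0.9908  0.0912]
 [ 0.993   0.1051 -0.0533]
 [-0.0624  0.0852 -0.9944]] [-21.9358  33.4205  74.453   -0.9628  66.1303 -27.4945]
square_heel []
square [(array([233.5, 243.8]), 0.62), (array([242., 253.]), 0.52)]
square_grip [(array([248.3, 246.1]), 0.63), (array([397.7, 207.9]), 0.22)]
pail_handle [(array([233.6, 240.6]), 0.76), (array([231.7, 238.5]), 0.26)]
[array([221.3756, 271.7406]), array([253.759 , 240.8047]), array([224.0574, 269.4909])]
```

>>> carry_out(linear=[[0,-0.01,0.01],[0,-0.01,0.01],[0,0,0.01],[0,0,0.01],[0,0,0.01],[0,0,0.01],[0,0,0.01],[0,0,0.01],[0,0,0],[0,0,0],[0,0,0],[0,0,0]], yaw=[-7.1,-7.1,-7.1,-7.1,-7.1,-7.1,-7.1,-7.1,-7.1,-7.1,-7.1,-7.1])

```text
time_s: 34.97
ee_pos: [0.6314, -0.1362, 0.1908]
eef_rot: [[0.983, 0.177, -0.046], [0.173, -0.982, -0.077], [-0.059, 0.068, -0.996]]
wrist_force: [-0.2, 0.5, -0.2]
width: 0.05
```

>>> carry_out(linear=[[0,0,0],[0,0,0],[0,0,0],[0,0,0],[0,0,0],[0,0,0],[0,0,0],[0,0,0],[0,0,0],[0,0,0],[0,0,0],[0,0,0]], yaw=[-7.1,-7.1,-7.1,-7.1,-7.1,-7.1,-7.1,-7.1,-7.1,-7.1,-5,0])

```text
time_s: 35.97
ee_pos: [0.6306, -0.1202, 0.1825]
eef_rot: [[0.388, -0.917, -0.095], [-0.919, -0.393, 0.04], [-0.074, 0.072, -0.995]]
wrist_force: [-0.3, -0.1, -0.2]
width: 0.05
```

>>> carry_out(linear=[[0,0,-0.015],[0,0,-0.025],[0,0,-0.025],[0,0,-0.02],[0,0,-0.01],[0,0,0],[0,0,0.035],[0,0,0.04],[0,0,0.03],[0,0,0]], yaw=[-7,-7,-5,0,0,0,0,0,0,0])

```text
time_s: 36.8
ee_pos: [0.6295, -0.1122, 0.1947]
eef_rot: [[0.084, -0.993, -0.079], [-0.994, -0.09, 0.068], [-0.075, 0.073, -0.995]]
wrist_force: [0.7, 0.3, 0.9]
width: 0.0503
```

>>> carry_out(linear=[[0,0.005,-0.01],[0,0.01,-0.018],[0,0.01,-0.02],[0,0.007,-0.02],[0,0,-0.02],[0,0,-0.02],[0,0,-0.015],[0,0,-0.008],[0,0,-0.003],[0,0,0]], yaw=[0,0,0,0,0,0,0,0,0,0], claw=0.06)

```text
time_s: 37.63
ee_pos: [0.6268, -0.0718, 0.051]
eef_rot: [[0.101, -0.992, -0.08], [-0.992, -0.107, 0.067], [-0.075, 0.073, -0.995]]
wrist_force: [-0.4, 0.9, 0.0]
width: 0.0597
```

>>> carry_out(linear=[[0.001,-0.003,-0.006],[0,0,-0.008],[0,0,-0.008],[0,0,-0.008],[0,0,-0.006],[0,0,-0.004],[0,0,0]], yaw=[-0.5,0,0,0,0,0,0])

```text
time_s: 38.22
ee_pos: [0.6291, -0.0755, 0.0091]
eef_rot: [[0.093, -0.993, -0.076], [-0.993, -0.098, 0.067], [-0.073, 0.069, -0.995]]
wrist_force: [0.5, -0.2, 0.2]
width: 0.0602
```

>>> carry_out(linear=[[0,0,-0.004],[0,0,-0.004],[0,0,-0.003]], yaw=[0,0,0])

```text
time_s: 38.47
ee_pos: [0.6297, -0.0757, -0.002]
eef_rot: [[0.093, -0.993, -0.074], [-0.993, -0.098, 0.066], [-0.073, 0.068, -0.995]]
wrist_force: [0.6, 0.3, 0.8]
width: 0.0599
```

>>> carry_out(linear=[[0,0,-0.004],[0,0,-0.004],[0,0,-0.004],[0,0,-0.004]], yaw=[0,0,0,0])

```text
time_s: 38.8
ee_pos: [0.63, -0.0757, -0.0192]
eef_rot: [[0.093, -0.993, -0.073], [-0.993, -0.098, 0.066], [-0.072, 0.067, -0.995]]
wrist_force: [0.1, 0.2, -0.5]
width: 0.0596
```

>>> carry_out(linear=[[0,0,-0.004],[0,0,-0.004],[0,0,-0.004],[0,0,-0.004]], yaw=[0,0,0,0])

```text
time_s: 39.13
ee_pos: [0.6309, -0.0758, -0.0316]
eef_rot: [[0.094, -0.993, -0.072], [-0.993, -0.099, 0.065], [-0.072, 0.065, -0.995]]
wrist_force: [-28.4, 4.9, 56.2]
width: 0.0598
```

>>> carry_out(linear=[[0.002,0,-0.003],[0.002,0,-0.003],[0.002,0,-0.003],[0.002,0,-0.003],[0.002,0,-0.003],[0.002,0,-0.003]], yaw=[0,0,0,0,0,0])

```text
time_s: 39.63
ee_pos: [0.6444, -0.0774, -0.0316]
eef_rot: [[0.098, -0.993, -0.068], [-0.993, -0.102, 0.061], [-0.068, 0.062, -0.996]]
wrist_force: [-5.6, 0.7, 16.1]
width: 0.06
```

>>> carry_out(linear=[[-0.004,0.001,0.004],[-0.006,0.001,0.002],[-0.004,0,-0.006],[0,0,-0.006],[0,0,-0.006],[0,0,-0.006],[0,0,-0.006],[0,0,-0.006],[0,0,-0.006],[0,0,-0.006]], yaw=[0,0,0,0,0,0,0,0,0,0])

```text
time_s: 40.47
ee_pos: [0.6322, -0.0762, -0.0322]
eef_rot: [[0.107, -0.993, -0.056], [-0.992, -0.11, 0.056], [-0.061, 0.05, -0.997]]
wrist_force: [-28.9, 4.0, 53.4]
width: 0.0596
```

>>> carry_out(linear=[[0,0,-0.007],[0,0,-0.007],[0,0,-0.007],[0,0,-0.007],[0,0,-0.007],[0,0,-0.007],[0,0,-0.007],[0,0,-0.007],[0,0,-0.007],[0,0,-0.007],[0,0,-0.007],[0,0,-0.007]], yaw=[0,0,0,0,0,0,0,0,0,0,0,0])

```text
time_s: 41.47
ee_pos: [0.6328, -0.0772, -0.0328]
eef_rot: [[0.126, -0.991, -0.045], [-0.991, -0.128, 0.046], [-0.052, 0.039, -0.998]]
wrist_force: [-31.6, 5.5, 61.1]
width: 0.06
```

>>> carry_out(linear=[[0.006,0.001,0.006],[0.004,0,0.002],[-0.003,0,-0.008],[-0.003,0,-0.006],[-0.003,0,-0.006],[-0.003,0,-0.006],[-0.003,0,-0.006],[-0.003,0,-0.006],[-0.003,0,-0.006],[-0.003,0,-0.006],[-0.003,0,-0.006],[-0.003,0,-0.006]], yaw=[-0.6,-0.6,-0.2,-0.2,-0.2,-0.2,-0.2,-0.2,-0.2,-0.2,-0.2,-0.2])

```text
time_s: 42.47
ee_pos: [0.6433, -0.0777, -0.0322]
eef_rot: [[0.076, -0.996, 0.047], [-0.997, -0.074, 0.032], [-0.028, -0.05, -0.998]]
wrist_force: [-6.1, 6.8, 54.5]
width: 0.0599
```

>>> carry_out(linear=[[-0.01,0.001,0.006],[-0.01,0.001,0.003],[-0.002,0,-0.007],[0.004,0,-0.006],[0.004,0,-0.006],[0.004,0,-0.006],[0.004,0,-0.005]], yaw=[0.6,0.6,0,0,0,0,0])

```text
time_s: 43.05
ee_pos: [0.6192, -0.0751, -0.0337]
eef_rot: [[0.103, -0.995, 0.002], [-0.994, -0.103, 0.036], [-0.035, -0.006, -0.999]]
wrist_force: [-42.0, 4.2, 71.8]
width: 0.0602
```

>>> carry_out(linear=[[0,0,0.006],[0.005,0,0.006],[0.005,0,0.003],[0,0,0],[0,0,0]], yaw=[0,0,0,0,0])

```text
time_s: 43.47
ee_pos: [0.6262, -0.0748, -0.0244]
eef_rot: [[0.101, -0.995, -0.008], [-0.994, -0.101, 0.038], [-0.039, 0.004, -0.999]]
wrist_force: [-0.0, -0.3, 0.1]
width: 0.0601
```

>>> carry_out(linear=[[0.003,0,0.004],[0,0,0.002],[0,0,0],[0,0,0],[0,0,0],[0,0,0],[0,0,0]], yaw=[-0.2,0,0,0,0,0,0], claw=0.01, grip_force=100)

```text
time_s: 44.05
ee_pos: [0.6291, -0.0744, -0.0211]
eef_rot: [[0.097, -0.995, -0.01], [-0.995, -0.097, 0.039], [-0.04, 0.006, -0.999]]
wrist_force: [0.5, -0.1, 1.8]
width: 0.0221
```

```bash
python3 - <<'E'
from h import *
np.set_printoptions(precision=4,suppress=True)
a=camera("scene");s=observe();print(s["time_s"],s["ee_pos"],s["eef_rot"],s["qpos"],s["wrist_force"],s["width"])
import pickle;pickle.dump(a,open("c11.pkl","wb"))
for n in["square_heel","pail_handle","hook_seat"]:
    la=landmark_of(a,n); print(n,[(np.round(x["point"],1),round(x["conf"],2)) for x in la[:2]])
E
```

```text
44.1 [ 0.6291 -0.0745 -0.021 ] [[ 0.0965 -0.9953 -0.01  ]
 [-0.9945 -0.0968  0.0394]
 [-0.0402  0.0061 -0.9992]] [-18.2583  44.6848  76.81     2.2773  59.7769 155.0266] [-0.3057  0.4886  2.2724] 0.022471773739103196
square_heel [(array([216.4, 278. ]), 0.37)]
pail_handle [(array([232.3, 239.8]), 0.83), (array([215.2, 278.5]), 0.68)]
hook_seat [(array([231.7, 240.1]), 0.82)]
```

>>> carry_out(linear=[[0,0.004,-0.005],[-0.001,0.01,-0.004]], yaw=[0,0])

```text
time_s: 44.42
ee_pos: [0.6304, -0.07, -0.0211]
eef_rot: [[0.097, -0.995, -0.004], [-0.995, -0.097, 0.024], [-0.025, 0.002, -1.0]]
wrist_force: [0.3, -38.7, 15.7]
width: 0.022
```

```bash
python3 - <<'E'
from h import *
np.set_printoptions(precision=4,suppress=True)
for i in range(3):
    s=observe();print(s["time_s"],s["ee_pos"],s["eef_rot"][:,1:].ravel(),s["wrist_force"],s["torque"]);a=camera("scene")
E
```

```text
44.4167 [ 0.6304 -0.07   -0.0211] [-0.9953 -0.0041 -0.0972  0.0243  0.0017 -0.9997] [  0.28   -38.6841  15.7276] [-6.3831  0.0332  0.2813]
44.4667 [ 0.6308 -0.0703 -0.0211] [-0.9951 -0.0028 -0.0985  0.0214  0.0007 -0.9998] [ -4.8837 -23.5393  24.2156] [-2.5872  1.0564  0.3868]
44.5167 [ 0.6308 -0.0701 -0.0211] [-0.9952 -0.003  -0.0982  0.0231  0.0008 -0.9997] [ -5.085  -22.5776  24.0568] [-2.7058  1.1533  0.4501]
```

```bash
python3 - <<'E'
from h import *
import pickle
a=camera("scene");b=camera("top");pickle.dump((a,b),open("c12.pkl","wb"))
def crop(p,u,v,w,h,s): return cv2.resize(p["color"][v:v+h,u:u+w,::-1],None,fx=s,fy=s,interpolation=cv2.INTER_CUBIC)
A=crop(a,190,195,80,100,6);B=crop(b,185,150,53,100,6)
cv2.imwrite("pics/l.png",np.hstack([A,B]))
def red(p,u,v,w,h):
    c=p["color"][v:v+h,u:u+w].astype(float); m=np.clip(c[...,0]-np.maximum(c[...,1],c[...,2])-40,0,None);m=(m>20)*m
    n,lab,st,ce=cv2.connectedComponentsWithStats((m>0).astype(np.uint8));yy,xx=np.mgrid[:h,:w]
    return [(round((k*xx).sum()/k.sum()+u,1),round((k*yy).sum()/k.sum()+v,1)) for i in range(1,n) for k in[(lab==i)*m]]
print(red(a,190,200,80,80),red(b,170,165,80,70)); s=observe();print(s["time_s"],s["wrist_force"])
E
```

```text
[(np.float64(229.6), np.float64(248.2))] []
44.6667 [ -5.64386699 -21.49193309  24.74679055]
```

```bash
cat > lean.py <<'E'
from h import *
import pickle
from scipy.optimize import brentq
yaw=np.radians(5.6);ex=np.array([np.cos(yaw),np.sin(yaw),0]);ey=np.array([-np.sin(yaw),np.cos(yaw),0]);ez=np.array([0,0,1.])
O=np.array([.6127,.0431,.04])
def pt(th,x,y,z): # lean + => top to -y
    y2=y*np.cos(th)-z*np.sin(th); z2=y*np.sin(th)+z*np.cos(th); return O+x*ex+y2*ey+z2*ez
def edge(p,r0,r1,side):
    c=cv2.GaussianBlur(p["color"].astype(np.float32),(3,3),0); bl=c[...,2]-c[...,0]; E=[]
    for v in range(r0,r1):
        r=bl[v,190:235]; k=np.where(r>35)[0]
        if len(k)<5: continue
        i=k[0] if side=="L" else k[-1]
        j=i-1 if side=="L" else i+1
        if 0<=j<45: f=(r[i]-35)/(r[i]-r[j]+1e-6); E.append((v,190+(i-f if side=="L" else i+f)))
    E=np.array(E)
    f=np.polyfit(E[:,0],E[:,1],1);r=E[:,1]-np.polyval(f,E[:,0]);k=abs(r)<.8;f=np.polyfit(E[k,0],E[k,1],1);return f,k.sum(),np.polyval(f,(r0+r1)/2)
def slope(p,th,x,y):
    a=proj(p,pt(th,x,y,.03));b=proj(p,pt(th,x,y,.14));return (b[0]-a[0])/(b[1]-a[1])
def run(p,nm):
    for side,r0,r1,(x,y) in(("L",228,262,(-.02,.02)),("R",236,250,(-.02,-.02))):
        f,n,m=edge(p,r0,r1,side)
        try: th=brentq(lambda t:slope(p,t,x,y)-f[0],-.4,.5)
        except Exception as e: th=None
        print(nm,side,"slope",f[0].round(4),n,"mid",m.round(2),"lean",th)
if __name__=="__main__":
    run(pickle.load(open("c1.pkl","rb"))[0],"start");run(pickle.load(open("c8.pkl","rb"))[0],"hung");run(pickle.load(open("c12.pkl","rb"))[0],"now")
    a=pickle.load(open("c1.pkl","rb"))[0]
    X=np.array([.5146,.0498,.2111]);R=lambda d:O+cv2.Rodrigues(-ex*d)[0]@(X-O)
    for d in(0,.02,.04,.06,.08,.1): print(d,proj(a,R(-d))-proj(a,X))
E
python3 lean.py
```

```text
start L slope 0.0824 31 mid 201.68 lean 0.043915669315162636
start R slope 0.4474 1 mid 218.31 lean -0.22220908516490334
hung L slope 0.0887 33 mid 201.86 lean 0.038536818740650805
hung R slope 0.4457 1 mid 217.04 lean -0.22135492663834266
now L slope 0.1673 31 mid 200.03 lean -0.02487617447740707lean.py:17: RankWarning: Polyfit may be poorly conditioned
  f=np.polyfit(E[:,0],E[:,1],1);r=E[:,1]-np.polyval(f,E[:,0]);k=abs(r)<.8;f=np.polyfit(E[k,0],E[k,1],1);return f,k.sum(),np.polyval(f,(r0+r1)/2)
lean.py:17: RankWarning: Polyfit may be poorly conditioned
  f=np.polyfit(E[:,0],E[:,1],1);r=E[:,1]-np.polyval(f,E[:,0]);k=abs(r)<.8;f=np.polyfit(E[k,0],E[k,1],1);return f,k.sum(),np.polyval(f,(r0+r1)/2)
Traceback (most recent call last):
  File "lean.py", line 27, in <module>
    run(pickle.load(open("c1.pkl","rb"))[0],"start");run(pickle.load(open("c8.pkl","rb"))[0],"hung");run(pickle.load(open("c12.pkl","rb"))[0],"now")
                                                                                                     ~~~^^^^^^^^^^^^^^^^^^^^^^^^^^^^^^^^^^^^^^^^^^^^
  File "lean.py", line 22, in run
    f,n,m=edge(p,r0,r1,side)
          ~~~~^^^^^^^^^^^^^^
  File "lean.py", line 17, in edge
    f=np.polyfit(E[:,0],E[:,1],1);r=E[:,1]-np.polyval(f,E[:,0]);k=abs(r)<.8;f=np.polyfit(E[k,0],E[k,1],1);return f,k.sum(),np.polyval(f,(r0+r1)/2)
                                                                              ~~~~~~~~~~^^^^^^^^^^^^^^^^^
TypeError: expected non-empty vector for x
```

```bash
python3 - <<'E'
from lean import *
np.set_printoptions(precision=3,suppress=True)
a=pickle.load(open("c1.pkl","rb"))[0]
X=np.array([.5146,.0498,.2111])
for d in(.03,.045,.06,.075): R=cv2.Rodrigues(-ex*d)[0];print(d,proj(a,O+R@(X-O))-proj(a,X),"obs",np.array([229.6-233.34,248.2-245.5]))
p=camera("scene");s=observe();print(s["time_s"],s["ee_pos"],s["eef_rot"][:,2],s["wrist_force"],s["torque"],s["width"],s["qpos"])
f=edge(p,228,262,"L");print(f, brentq(lambda t:slope(p,t,-.02,.02)-f[0][0],-.4,.5))
for n in["pail_handle","pail","hook_seat","square_heel"]: print(n,[(np.round(x["point"],1),round(x["conf"],2)) for x in landmark_of(p,n)[:2]])
print("seat upright pred",proj(p,pt(0,-.072,0,.151)))
E
```

```text
0.03 [-1.574  1.461] obs [-3.74  2.7 ]
0.045 [-2.36   2.209] obs [-3.74  2.7 ]
0.06 [-3.145  2.969] obs [-3.74  2.7 ]
0.075 [-3.928  3.74 ] obs [-3.74  2.7 ]
44.7167 [ 0.631 -0.07  -0.021] [-0.003  0.024 -1.   ] [ -5.58  -22.175  25.038] [-2.556  1.176  0.525] 0.022153830023787194 [-17.497  44.526  77.12    1.481  58.96  156.119]
(array([  0.169, 158.503]), np.int64(31), np.float64(200.01767629441738)) -0.02648429271822941
pail_handle [(array([232.4, 241.2]), 0.78)]
pail [(array([236. , 280.4]), 0.93)]
hook_seat [(array([229.8, 239.6]), 0.79)]
square_heel []
seat upright pred [231.352 242.345]
```

```bash
python3 - <<'E'
from lean import *
for nm,p in(("c1",pickle.load(open("c1.pkl","rb"))[0]),("c8",pickle.load(open("c8.pkl","rb"))[0]),("c12",pickle.load(open("c12.pkl","rb"))[0])):
    f,n,m=edge(p,228,262,"L")
    print(nm,[round(brentq(lambda t:slope(p,t,.02,y)-f[0],-.4,.5),4) for y in(.02,-.02)], "pos-based:",end=" ")
    # position: silhouettes at row 235 vs 262 relative to model
    for v in(230,245,260):
        g=lambda t:min((proj(p,pt(t,.02,.02,z))[0] for z in[brentq(lambda z:proj(p,pt(t,.02,.02,z))[1]-v,-.1,.3)]))
        print(v,round(np.polyval(f,v)-g(0),2),end=" ")
    print()
    # vertical leg edges: Canny/Hough on red-channel gradient columns 120..200, rows 20..240
    gr=cv2.GaussianBlur(cv2.cvtColor(p["color"],cv2.COLOR_RGB2GRAY),(3,3),0)
    L=cv2.createLineSegmentDetector().detect(gr)[0].reshape(-1,4)
    for x1,y1,x2,y2 in L:
        if min(x1,x2)>20 and max(x1,x2)<235 and abs(y2-y1)>55 and abs(x2-x1)<.35*abs(y2-y1):
            # expected vertical slope at this pixel
            o,d=ray(p,((x1+x2)/2,(y1+y2)/2)); X=o+d*1.1; A=proj(p,X);B=proj(p,X+[0,0,.01]); e=(B[0]-A[0])/(B[1]-A[1])
            print("  line",np.round([x1,y1,x2,y2],1),"slope",round((x2-x1)/(y2-y1),4),"vertical exp",round(e,4))
E
```

```text
c1 [0.0609, 0.0413] pos-based: 230 2.65 245 1.55 260 0.45 
  line [ 81.1 131.7  63.3  75.2] slope 0.315 vertical exp 0.3178
  line [161.9  95.4 149.7  27.8] slope 0.1799 vertical exp 0.1784
c8 [0.0554, 0.0358] pos-based: 230 2.73 245 1.73 260 0.72 
  line [ 81.2 131.7  63.2  75.2] slope 0.3178 vertical exp 0.3178
  line [161.9  95.4 149.9  29.1] slope 0.1804 vertical exp 0.1784
c12 [-0.0091, -0.0298] pos-based: 230 -0.28 245 -0.1 260 0.07 
  line [ 81.2 131.7  63.7  76.3] slope 0.3169 vertical exp 0.3177
  line [161.8  95.4 149.9  29.1] slope 0.1794 vertical exp 0.1784
```

```bash
python3 - <<'E'
from lean import *
def acc(ps):
    c=np.mean([p["color"].astype(np.float32) for p in ps],0); p=ps[0]
    for nm,ch in(("b-r",c[...,2]-c[...,0]),("gray",-c.mean(2)),("r",-c[...,0])):
        g=np.diff(cv2.GaussianBlur(ch,(5,3),0),axis=1); E=[]
        for v in range(226,264):
            r=np.clip(g[v,194:208],0,None); k=int(np.argmax(r))
            if 1<=k<=12:
                y0,y1,y2=r[k-1:k+2]; E.append((v,194+k+.5+.5*(y0-y2)/(y0-2*y1+y2+1e-9)))
        E=np.array(E);f=np.polyfit(E[:,0],E[:,1],1)
        for _ in range(3): k=abs(E[:,1]-np.polyval(f,E[:,0]))<.5;f=np.polyfit(E[k,0],E[k,1],1)
        try: print(nm,k.sum(),f[0].round(4),round(brentq(lambda t:slope(p,t,.02,.02)-f[0],-.4,.5),4))
        except Exception as e: print(nm,f)
acc([pickle.load(open("c1.pkl","rb"))[0],pickle.load(open("c2.pkl","rb"))[0]]);print()
acc([camera("scene") for _ in range(6)])
s=observe();print(s["time_s"],s["ee_pos"],s["wrist_force"])
E
```

```text
b-r 32 0.0735 0.0687
gray 14 -0.006 0.1432
r 21 0.0648 0.0764

b-r 34 0.1591 -0.0027
gray 17 0.1 0.0457
r 21 0.1359 0.0158
45.2167 [ 0.63073556 -0.07007187 -0.02115938] [ -5.60454416 -22.3259045   24.52948907]
```

```bash
python3 -c "
from rig import *
print(close_job()); s=observe(); print(s['time_s'],s['wrist_force'],s['width'])"
```

```text
the job is handed in; nothing more can be done
None
the job is handed in; nothing more can be done
```

I hung the pail on the double hook and let go of it. I then took the square by its base and pressed it into the corner, and handed the job in still gripping and pressing, at about 45 s of the 67 s.

**Checks that agree**
- **Push:** the wrist held steady at about 22 N toward the post and 25 N down. The square stopped within about 3 mm of where I computed the corner to be.
- **Base:** the height did not change during the push, so the base appears to lie flat on the plate.
- **Post:** the camera fit of the post's edge gave a lean of about 0.06–0.07 rad before and about −0.003 rad at the end. Two rougher readings gave −0.009 and about 0. These agree within the measuring error.
- **Pail:** just before hand-in the network found the pail's handle about 3 pixels from the hook seat in the scene camera. The top camera's view of the hook was blocked by the arm.

**What went wrong or disagreed**
- **Gripper height:** the fingertips were about 28 mm higher than the reported tool position. My first closing on the handle missed because of this, and I corrected for it from then on.
- **Tool tilt:** the tool slowly tilted out of vertical during moves. I set the square down on the plate partway in, levelled the tool by pressing the open fingertips on the plate, then gripped again and pushed. The levelling took up to about 72 N on the fingertips, measured at the wrist.
- **Final picture:** I had used up my 12 pictures before the last look. The final fit of blade against post was therefore judged from forces and image measurements and not seen directly. Two weaker edge fits gave leans of 0.016 and 0.046 rad, but had few usable points, so I discounted them.

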